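Square up a carton in the corner stop and load it evenly

TASK

Slide the empty open carton along the table, without lifting it, into the corner of the aluminium corner stop, so that it sits square and flush against both fences. Then pack the two white jars in it, standing upright, one in each end half of the carton so that the load is even; set them down rather than dropping them. The loaded carton must still be flush in the corner at the end, and the other goods left where they are.

Things in the scene. Friction and masses are not known exactly. Their poses are not given: they have to be found in the camera images.
- corner_stop: fixed corner stop: two upright aluminium fences 40 mm high, 5 mm thick, at right angles, with 4 mm flanges outside only. Origin: inner corner at table height, z up. Long fence: inner face x = 0, runs 160 mm towards -y; short fence: inner face y = 0, runs 90 mm towards -x. The carton goes on the bare table in the x < 0, y < 0 quarter, long side on the long fence, short side on the short one.
- carton: light (0.1 kg) open brown cardboard carton, no flaps or dividers, outside 110 (its x) x 180 (its y) x 70 mm high, walls and floor 4 mm, free to slide. Origin: centre of its underside, z up. End halves: y > 0 and y < 0. It starts in front of the corner stop, turned from it by under 20 degrees. Flush, its centre is at x -55, y -90 mm in the corner stop's frame, axes parallel.
- jar_a: one of two identical plain white plastic jars (wide ribbed white screw cap, paper band), standing upright: body 54 mm diameter up to 78 mm height, sloping shoulder, cap 44 mm diameter from 90 to 120 mm height, overall 120 mm tall, about 0.2 to 0.3 kg. Origin: centre of its underside, z up along the jar.
- jar_b: one of two identical plain white plastic jars (wide ribbed white screw cap, paper band), standing upright: body 54 mm diameter up to 78 mm height, sloping shoulder, cap 44 mm diameter from 90 to 120 mm height, overall 120 mm tall, about 0.2 to 0.3 kg. Origin: centre of its underside, z up along the jar.
- flask: bystander standing near the jars, may be found in any of three places among them: flat orange flask with an orange neck, 42 x 68 mm, 134 mm tall. Origin: centre of its underside. Leave alone.
- spray: bystander: grey trigger spray bottle, 72 mm diameter, 200 mm tall. Origin: centre of its underside. Leave alone.
- jug: bystander: orange jug with handle and black cap, 75 x 150 mm, 224 mm tall. Origin: centre of its underside. Leave alone.
- tape_roll: bystander: amber roll of packing tape lying flat, 100 mm diameter, 48 mm high. Origin: centre of its underside. Leave alone.
- scraper: bystander: scraper with black handle lying flat, 147 mm long, 20 mm high. Origin: the front end of its handle, on the table. Leave alone.
- card_box: bystander: open cardboard box of upright cards, 130 x 170 mm, about 130 mm high. Origin: centre of its underside. Leave alone.
- wipes_pack: bystander: flat blue pack, 110 x 150 x 35 mm. Origin: centre of its underside. Leave alone.
Mind the look-alikes: they are no part of the job. What is shaped like the jar_a but blue is not meant.

How it is judged:
By the outcome, as a careful person would: the job done as asked, in the order asked, and still so for the second after the job is handed in, with the robot touching nothing.
It also fails if it takes over 70 s, if anything falls off the work surface, if the arm or the gripper's body presses on something with over 40 N, if the wrist force passes 120 N, or if a joint passes its speed limit or range.

ROBOT

A 6-joint arm with a two-finger parallel gripper is mounted at the origin on the work surface. World frame = base frame: x ahead of the robot, y to its left, z up, the work surface at z = 0. Lengths are in m, angles in rad, forces in N, time in s.
With the tool pointing down it reaches from about 0.35 to 0.775 m from the base axis. Payload 5.5 kg.
Tool frame: the origin (TCP) lies midway between the tips of the shut fingers; the grasp point (between the pads) lies 19 mm behind it (env.tcp_to_grasp is the distance from the TCP to the grasp point, in m); z points along the fingers, y is the direction in which the jaws open and shut (so a half turn about z gives the same grasp; the last joint's range is limited). The gripper opens to 85 mm and grips with 20 to 120 N. Pads are 22 mm wide; open, the fingers measure 114 mm over their backs; the gripper's body (76 mm by 85 mm) begins 54 mm behind the grasp point. The pads swing forward as they close: fully open they stand 13 mm farther back than shut.
Start: joints at [-1.339, 0.313, 0.046, 1.304, 0, 1.431], TCP at [0.209, -0.536, 0.231] pointing down, gripper open.
Joint ranges: [-2.76, 2.76], [-0.86, 1.69], [-1.03, 1.26], [-2.2, 2.34], [-1.47, 1.5], [-3.14, 3.14]. Speed limits (rad/s): [2.57, 2.57, 3.14, 3.14, 3.14, 3.14].

INTERFACE

Orientations are given as a unit quaternion [w, x, y, z].
In Python, from workcell import get_state, viewer, hand_in, finder, env gives the robot as it stands.
- The arm moves only by the tool arm_command, never from a script. Its argument "motion" is a list of rows, each an object of numbers: "x", "y", "z": the shift along the tool's x, y, z in mm; "rx", "ry", "rz": the turn, a rotation vector about the tool's x, y, z in degrees; "hand": the closure, from -1 (fully open) to 1 (shut). A call has 1 to 10 rows; each row is the pose to reach, as a shift and turn from the pose commanded when the call began, along the tool's axes at that moment; what a row does not reach only later rows make up. A row lasts 1/8 s, in which the tool goes at most 62.5 mm and 10.7 degrees, less where a joint would pass 70% of its speed; a pose out of reach is approached as far as the arm can. A call with a gripper value outside its range is refused whole. The fingers move at their own pace and stop on an object; "force" is the grip in N (left out, the last holds). Time passes only in rows, so rows that repeat a pose let the fingers close. It gives the time, the measured TCP pose, the force and the opening at its end, in the units of the state.
- get_state(): the state, without advancing time (a new reading comes with each control period).
- viewer.read_camera(name): name is "side" or "top" or "wrist"; returns a dict with "image" (420x560x3 uint8, red, green, blue), "z_map" (420x560 float32, m along the optical axis (not along the pixel's ray), 0 where there is no reading), "intrinsics" (3x3 intrinsics, pixels), "k1" (the pictures are not rectified: a ray, as slopes to the right and down, at radius r is drawn at 1 + k1 r^2 times it, then the intrinsics apply), "rvec" (rotation vector, rad) and "tvec" (3), from world to camera coordinates, as OpenCV has them. Camera axes: x right, y down, z forward; pixel columns grow to the right and rows downward; lengths in m; the calibration is good to about 2 mm. A picture is of the moment at which its call begins.
- hand_in(): hands the job in, once; it reports no verdict.
Trained networks look in a picture, given as the dict that the camera call returned (one of the last four; its "shot" number tells which), for a name from the list of things; names that differ only in an ending like _2 or _b are one class to them, and where a whole thing is asked for, a point or a joint stands for the part that bears it (a point fixed in the world has none). Each returns a list of dicts, best first, with "score" (0 to 1); they miss things now and then, are a little off and sometimes report something else, mostly with a low value. They report only what shows in the picture. A call takes as long as a camera call. They do not tell look-alikes from the thing itself.
- finder.find_in(picture, query): "at" ([column, row] in pixels, amid what is visible of it).
- finder.masks_of(picture, query): "region" (420x560 bool, what is visible of it) and "at" ([column, row] in pixels, amid what is visible of it).
The state is a dict: "clock": time; "joint_pos": joint angles; "qvel": joint speeds; "tau": joint torques, N m; "tcp_pos": TCP position; "orientation": TCP orientation; "wrist_force": force on the tool from outside, world axes, zero at the start; "ft_torque": the same for the moment, N m; "finger_gap": finger opening in m.
Only numpy, scipy, OpenCV 4.12 (cv2) and the standard library are available. Lean on these libraries where they do the work, as an engineer would, in place of code of your own. Each camera call takes 0.05 s, during which the arm holds its last target.

## Working session

There is one attempt and no reset: what is moved stays moved. The work goes in short steps, Python scripts to look and compute and a tool call to move; the robot and the scene stay as the last step left them, time stands still between calls to the robot, and variables do not carry over. Pictures are saved under pics/ and viewed, and the job is handed in when it is done.

Besides the shell and the picture viewer there is one more tool, called after "Emit:" as name(argument=value, ...), one argument or row to a line, values as JSON. arm_command: Moves the arm, as the interface text tells. Its arguments: {"type":"object","properties":{"motion":{"type":"array","items":{"type":"object","properties":{"x":{"type":"number"},"y":{"type":"number"},"z":{"type":"number"},"rx":{"type":"number"},"ry":{"type":"number"},"rz":{"type":"number"},"hand":{"type":"number"}}}},"force":{"type":"number"}},"required":["motion"]}

```bash
ls; mkdir -p pics
cat > h.py <<'E'
import numpy as np, cv2
from workcell import get_state, viewer, hand_in, finder, env
from scipy.spatial.transform import Rotation as R
def shot(n,fn=None):
    p=viewer.read_camera(n)
    if fn: cv2.imwrite('pics/'+fn,cv2.cvtColor(p['image'],cv2.COLOR_RGB2BGR))
    return p
def dirs(p,uv):
    K=np.array(p['intrinsics'],float);uv=np.atleast_2d(uv).astype(float)
    d=np.stack([(uv[:,0]-K[0,2])/K[0,0],(uv[:,1]-K[1,2])/K[1,1]],1);u=d.copy()
    for _ in range(20): u=d/(1+p['k1']*(u**2).sum(1,keepdims=True))
    return u
def ext(p):
    return R.from_rotvec(np.ravel(p['rvec'])).as_matrix(),np.ravel(p['tvec'])
def onplane(p,uv,z):
    u=dirs(p,uv);Rm,t=ext(p);c=-Rm.T@t
    d=np.c_[u,np.ones(len(u))]@Rm
    return c+d*((z-c[2])/d[:,2])[:,None]
def cloud(p):
    h,w=p['z_map'].shape
    uu,vv=np.meshgrid(np.arange(w),np.arange(h))
    u=dirs(p,np.c_[uu.ravel(),vv.ravel()]);z=p['z_map'].ravel()[:,None]
    Rm,t=ext(p)
    P=(np.c_[u,np.ones(len(u))]*z-t)@Rm
    P[z[:,0]==0]=np.nan
    return P.reshape(h,w,3)
def proj(p,X):
    Rm,t=ext(p);c=np.atleast_2d(X)@Rm.T+t;u=c[:,:2]/c[:,2:]
    u=u*(1+p['k1']*(u**2).sum(1,keepdims=True));K=np.array(p['intrinsics'])
    return u*[K[0,0],K[1,1]]+[K[0,2],K[1,2]]
E
python3 - <<'E'
from h import *
s=get_state();print(s)
for n in ['top','side','wrist']:
    p=shot(n,n+'0.png');np.savez('/tmp/'+n+'0.npz',**{k:v for k,v in p.items()})
    Rm,t=ext(p);print(n,-Rm.T@t,p['intrinsics'],p['k1'])
E
```

```text
pics
{'clock': 0.0, 'joint_pos': array([-1.33859995e+00,  3.14003969e-01,  4.49485216e-02,  1.30360736e+00,
       -6.54073664e-06,  1.43116840e+00]), 'qvel': array([ 0.00071181,  0.00011488,  0.00190759,  0.00143358, -0.00066496,
       -0.00089883]), 'tau': array([ 4.70056693e-04, -4.80625105e+01,  2.98533994e+01,  1.92688726e-02,
       -1.97024669e-04, -7.31907932e-06]), 'tcp_pos': array([ 0.2087577 , -0.53519773,  0.2303944 ]), 'orientation': array([-9.32088934e-04,  9.82767626e-01,  1.84842965e-01, -4.64457191e-05]), 'wrist_force': array([ 0.65893995,  0.35883348, -0.05061593]), 'ft_torque': array([0.02618027, 0.02225267, 0.05778323]), 'finger_gap': 0.0853011923419439}
top [0.37308831 0.01892056 1.31681447] [[454.45098399   0.         284.67432031]
 [  0.         454.45098399 198.59146981]
 [  0.           0.           1.        ]] 0.043582966480342995
side [-0.20213678  0.73100448  0.71972304] [[401.9479492    0.         273.63605184]
 [  0.         401.9479492  209.8123211 ]
 [  0.           0.           1.        ]] -0.08549070012931344
wrist [ 0.27809485 -0.50615001  0.37435175] [[371.54110833   0.         281.19478736]
 [  0.         371.54110833 209.08956949]
 [  0.           0.           1.        ]] -0.02969173947606387
```

View pics/top0.png

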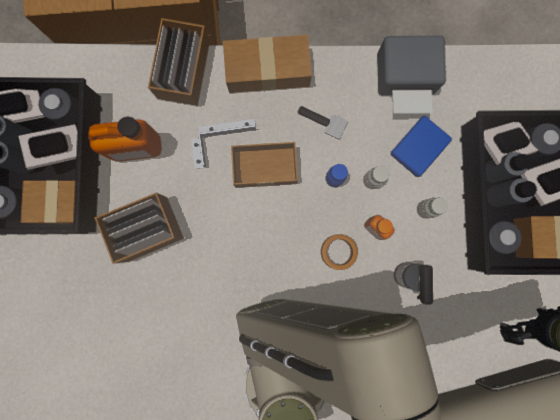

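View pics/side0.png

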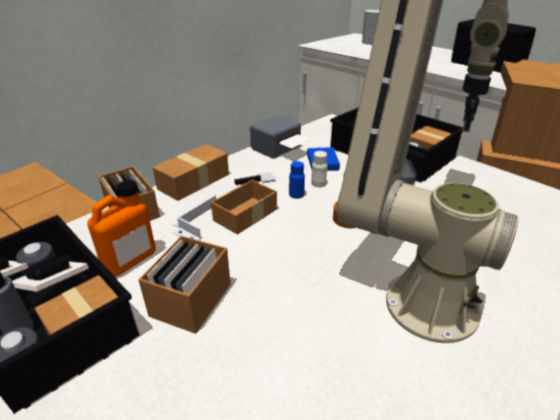

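View pics/wrist0.png

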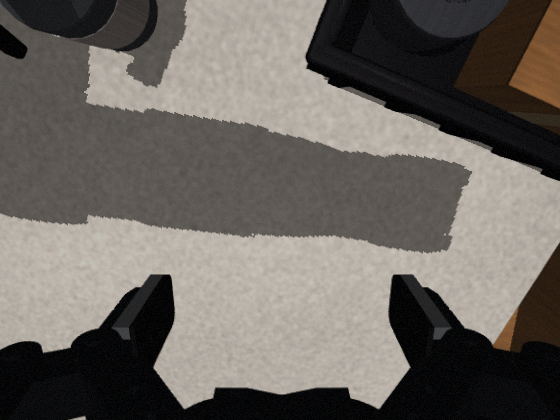

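The top picture has the corner stop at (222,140), the carton at (265,164), and white jars at (376,177) and (432,207). The blue jar at (337,175) is the look-alike. The flask is at (381,227), the tape at (340,252) and the spray bottle at (415,280). I'll enlarge a crop and measure.

Run:
```python
from h import *
p=dict(np.load('/tmp/top0.npz',allow_pickle=True));
im=cv2.cvtColor(p['image'],cv2.COLOR_RGB2BGR)
c=im[100:270,180:450];cv2.imwrite('pics/crop0.png',cv2.resize(c,(795,500),interpolation=cv2.INTER_CUBIC))
P=cloud(p)
for n,(a,b,r0,r1) in dict(jar1=(360,395,160,195),jar2=(415,450,192,225),blue=(322,352,160,190),flask=(362,400,210,245),spray=(390,440,258,305),tape=(315,362,230,275)).items():
    Q=P[r0:r1,a:b].reshape(-1,3);Q=Q[np.isfinite(Q[:,0])]
    m=Q[:,2].max();T=Q[Q[:,2]>m-.012];B=Q[Q[:,2]>.02]
    print(n,'maxz',m.round(4),'top mean',T.mean(0).round(4),'mid',((T.max(0)+T.min(0))/2).round(4),'bbox',B.min(0).round(3),B.max(0).round(3))
# carton
for nm,(a,b,r0,r1) in dict(carton=(226,304,136,192),stop=(186,262,115,172)).items():
    Q=P[r0:r1,a:b].reshape(-1,3)
    lo,hi=(.06,.08) if nm=='carton' else (.03,.055)
    T=Q[(Q[:,2]>lo)&(Q[:,2]<hi)]
    if nm=='carton': print(cv2.minAreaRect((T[:,:2]*1000).astype(np.float32)),cv2.boxPoints(cv2.minAreaRect((T[:,:2]*1000).astype(np.float32))))
    print(nm,len(T),T.min(0),T.max(0))
```

```text
jar1 maxz 0.1299 top mean [ 0.5686 -0.2521  0.1215] mid [ 0.5683 -0.252   0.1239] bbox [ 0.542 -0.275  0.02 ] [ 0.593 -0.225  0.13 ]
jar2 maxz 0.1265 top mean [ 0.4825 -0.4059  0.1204] mid [ 0.4837 -0.4062  0.1207] bbox [ 0.456 -0.427  0.022] [ 0.509 -0.379  0.127]
blue maxz 0.1283 top mean [ 0.5744 -0.1428  0.1212] mid [ 0.5739 -0.1431  0.1224] bbox [ 0.547 -0.168  0.023] [ 0.596 -0.116  0.128]
flask maxz 0.1421 top mean [ 0.4284 -0.2563  0.1349] mid [ 0.4279 -0.2556  0.1362] bbox [ 0.395 -0.288  0.021] [ 0.462 -0.224  0.142]
spray maxz 0.2046 top mean [ 0.2836 -0.3409  0.1976] mid [ 0.2841 -0.3409  0.1987] bbox [ 0.236 -0.355  0.02 ] [ 0.333 -0.306  0.205]
tape maxz 0.0581 top mean [ 0.3616 -0.1489  0.0495] mid [ 0.3619 -0.1499  0.0522] bbox [ 0.314 -0.199  0.02 ] [ 0.41  -0.1    0.058]
((607.9752197265625, 58.87052536010742), (112.71937561035156, 179.91256713867188), 3.3980603218078613) [[546.3826   145.32806 ]
 [557.0466   -34.268185]
 [669.5678   -27.587013]
 [658.9039   152.00923 ]]
carton 403 [ 0.54714766 -0.03307294  0.06008092] [0.66744886 0.15058235 0.07811146]
stop 293 [0.58856187 0.06757014 0.03000738] [0.72298564 0.24792541 0.05478904]
```

View pics/crop0.png

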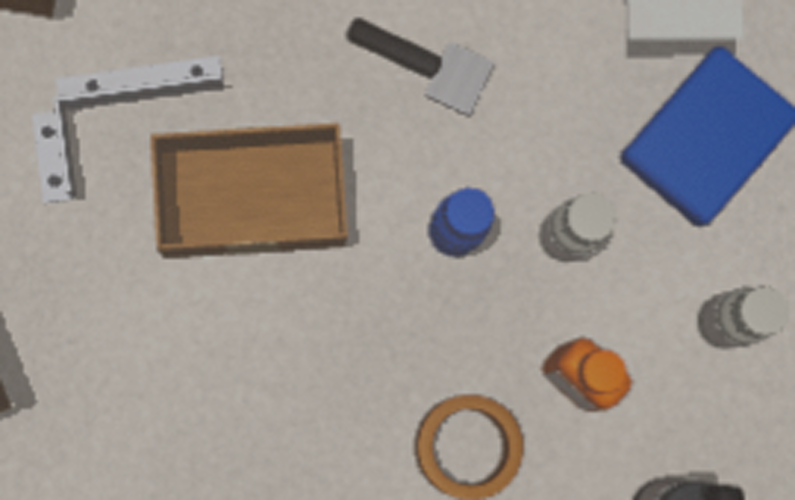

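```bash
cat >> h.py <<'E'
def plan(targets,start=None,yaw0=None):
    """targets list of (x,y,z,yawdeg) world, print tool-frame shifts"""
    s=get_state();q=s['orientation'];Rt=R.from_quat([q[1],q[2],q[3],q[0]]).as_matrix();p=s['tcp_pos']
    if start is not None: p=np.array(start)
    print('tcp',p.round(4),'yaw',np.degrees(np.arctan2(Rt[1,0],Rt[0,0])).round(2),'tilt',np.degrees(np.arccos(-Rt[2,2])).round(2),'clk',s['clock'],'j',s['joint_pos'].round(2))
    for t in targets:
        y=np.radians(t[3]);G=np.array([[np.cos(y),np.sin(y),0],[np.sin(y),-np.cos(y),0],[0,0,-1]])
        print(t,'shift',((Rt.T@(np.array(t[:3])-p))*1000).round(1),'rot',np.degrees(R.from_matrix(Rt.T@G).as_rotvec()).round(2))
E
python3 - <<'E'
from h import *
plan([(.209,-.536,.33,40),(.40,-.24,.36,70),(.58,.055,.36,90)])
E
```

```text
tcp [ 0.2088 -0.5353  0.2306] yaw 21.3 tilt 0.08 clk 0.15 j [-1.34  0.31  0.05  1.3  -0.    1.43]
(0.209, -0.536, 0.33, 40) shift [ -0.    0.6 -99.4] rot [ -0.08  -0.02 -18.7 ]
(0.4, -0.24, 0.36, 70) shift [ 285.5 -205.9 -129.1] rot [-7.00e-02 -4.00e-02 -4.87e+01]
(0.58, 0.055, 0.36, 90) shift [ 560.3 -415.3 -128.7] rot [-6.00e-02 -6.00e-02 -6.87e+01]
```

Emit:
arm_command(
  motion=[
    {"z": -60,"rz": -5},
    {"x": 30,"y": -20,"z": -110,"rz": -15},
    {"x": 560,"y": -415,"z": -129,"rz": -68.7},
    {"x": 560,"y": -415,"z": -129,"rz": -68.7},
    {"x": 560,"y": -415,"z": -129,"rz": -68.7},
    {"x": 560,"y": -415,"z": -129,"rz": -68.7},
    {"x": 560,"y": -415,"z": -129,"rz": -68.7},
    {"x": 560,"y": -415,"z": -129,"rz": -68.7},
    {"x": 560,"y": -415,"z": -129,"rz": -68.7},
    {"x": 560,"y": -415,"z": -129,"rz": -68.7},
  ],
)

```text
invalid input at $.motion[0]: expected keys x, y, z, rx, ry, rz, hand
```

Run:
```python
from h import *
plan([(.58,.055,.36,90)])
```

```text
tcp [ 0.2088 -0.5353  0.2306] yaw 21.3 tilt 0.08 clk 0.15 j [-1.34  0.31  0.05  1.3  -0.    1.43]
(0.58, 0.055, 0.36, 90) shift [ 560.3 -415.3 -128.7] rot [-6.00e-02 -6.00e-02 -6.87e+01]
```

Emit:
arm_command(
  motion=[
    {"x": 0,"y": 0,"z": -60,"rx": 0,"ry": 0,"rz": -5,"hand": -1},
    {"x": 30,"y": -20,"z": -110,"rx": 0,"ry": 0,"rz": -15,"hand": -1},
    {"x": 560,"y": -415,"z": -129,"rx": 0,"ry": 0,"rz": -68.7,"hand": -1},
    {"x": 560,"y": -415,"z": -129,"rx": 0,"ry": 0,"rz": -68.7,"hand": -1},
    {"x": 560,"y": -415,"z": -129,"rx": 0,"ry": 0,"rz": -68.7,"hand": -1},
    {"x": 560,"y": -415,"z": -129,"rx": 0,"ry": 0,"rz": -68.7,"hand": -1},
    {"x": 560,"y": -415,"z": -129,"rx": 0,"ry": 0,"rz": -68.7,"hand": -1},
    {"x": 560,"y": -415,"z": -129,"rx": 0,"ry": 0,"rz": -68.7,"hand": -1},
    {"x": 560,"y": -415,"z": -129,"rx": 0,"ry": 0,"rz": -68.7,"hand": -1},
    {"x": 560,"y": -415,"z": -129,"rx": 0,"ry": 0,"rz": -68.7,"hand": -1},
  ],
)

```text
clock: 1.4
tcp_pos: [0.4952, -0.0804, 0.3556]
orientation: [0.0, 0.707, 0.707, -0.0]
wrist_force: [1.1, -2.0, -0.5]
finger_gap: 0.0855
```

Run:
```python
from h import *
plan([(.58,.055,.36,90)])
```

```text
tcp [ 0.4952 -0.0804  0.3556] yaw 90.0 tilt 0.02 clk 1.4 j [-0.32  0.16  0.16  1.56 -0.    1.25]
(0.58, 0.055, 0.36, 90) shift [135.4  84.8  -4.4] rot [ 0.01  0.02 -0.  ]
```

Emit:
arm_command(
  motion=[
    {"x": 120,"y": 70,"z": 0,"rx": 0,"ry": 0,"rz": 0,"hand": -1},
    {"x": 120,"y": 70,"z": 0,"rx": 0,"ry": 0,"rz": 0,"hand": -1},
    {"x": 120,"y": 70,"z": 0,"rx": 0,"ry": 0,"rz": 0,"hand": -1},
    {"x": 120,"y": 70,"z": 0,"rx": 0,"ry": 0,"rz": 0,"hand": -1},
  ],
)

```text
clock: 1.9
tcp_pos: [0.5644, 0.0382, 0.355]
orientation: [-0.0, 0.706, 0.708, -0.001]
wrist_force: [-0.6, 0.3, 0.6]
finger_gap: 0.0857
```

Run:
```python
from h import *
p=shot('wrist','w1.png');np.savez('/tmp/w1.npz',**p)
plan([(.58,.055,.36,90)])
```

```text
tcp [0.564  0.0372 0.3553] yaw 90.02 tilt 0.07 clk 1.95 j [-0.08  0.3   0.33  1.6  -0.    1.49]
(0.58, 0.055, 0.36, 90) shift [17.8 16.  -4.7] rot [-0.07  0.03  0.02]
```

View pics/w1.png

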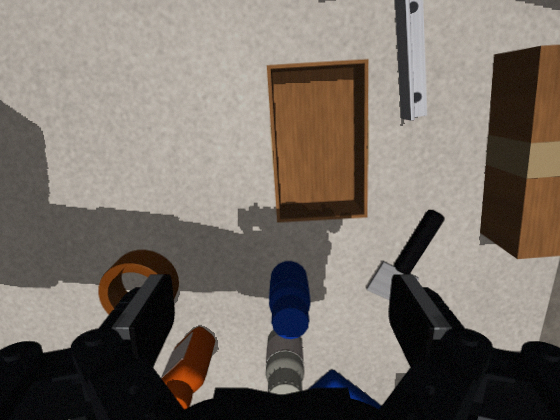

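The carton is seen at (320,140) and the long fence at (412,55). The corner itself is cut off at the top, so I'll shift about 110 mm towards +y.

Emit:
arm_command(
  motion=[
    {"x": 110,"y": 0,"z": 0,"rx": 0,"ry": 0,"rz": 0,"hand": -1},
    {"x": 110,"y": 0,"z": 0,"rx": 0,"ry": 0,"rz": 0,"hand": -1},
    {"x": 110,"y": 0,"z": 0,"rx": 0,"ry": 0,"rz": 0,"hand": -1},
    {"x": 110,"y": 0,"z": 0,"rx": 0,"ry": 0,"rz": 0,"hand": -1},
  ],
)

```text
clock: 2.45
tcp_pos: [0.5642, 0.1459, 0.356]
orientation: [0.0, 0.708, 0.707, -0.0]
wrist_force: [0.5, 0.3, -0.0]
finger_gap: 0.0858
```

Run:
```python
from h import *
p=shot('wrist','w2.png');np.savez('/tmp/w2.npz',**p)
im=cv2.cvtColor(p['image'],cv2.COLOR_RGB2BGR)
cv2.imwrite('pics/w2c.png',cv2.resize(im[40:340,200:480],(560,600),interpolation=cv2.INTER_CUBIC))
P=cloud(p)
plan([])
Q=P.reshape(-1,3)
t=Q[(abs(Q[:,0]-.6)<.2)&(abs(Q[:,1]-.1)<.2)];h=np.histogram(t[:,2],bins=np.arange(-.02,.1,.002));print(h[0])
```

```text
tcp [0.5644 0.1457 0.356 ] yaw 89.87 tilt 0.04 clk 2.5 j [ 0.12  0.34  0.38  1.62 -0.    1.69]
[    0     0     0     0     0     0     0     0     8  4035 41937 16813
  7273  3549   390   229   170   198   190   231   226   194   194   213
   208   198   216   214   210   280   841   316   154   167   192   160
   142   207   183   152   190   213   143   177   293  1051   494    52
    62    49    59    56    64    61    55    65    72    51    62]
```

View pics/w2c.png

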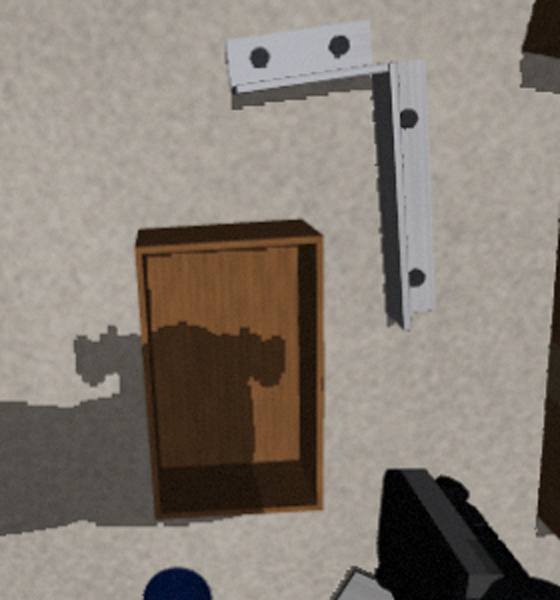

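```bash
cat >> h.py <<'E'
def rect_of(p,zlo,zhi,xr,yr):
    P=cloud(p).reshape(-1,3)
    m=(P[:,2]>zlo)&(P[:,2]<zhi)&(P[:,0]>xr[0])&(P[:,0]<xr[1])&(P[:,1]>yr[0])&(P[:,1]<yr[1])
    return P[m]
E
python3 - <<'E'
from h import *
p=dict(np.load('/tmp/w2.npz',allow_pickle=True))
T=rect_of(p,.066,.076,(.5,.69),(-.06,.2));r=cv2.minAreaRect((T[:,:2]*1000).astype(np.float32));print('carton',len(T),r,cv2.boxPoints(r))
# manual px (crop/2 + offset)
def cp(u,v): return [200+u/2,40+v/2]
# fence: inner top edges
A=onplane(p,[cp(237,90),cp(389,70),cp(391,70),cp(406,327)],.04);print(A.round(4))
C=onplane(p,[cp(136,246),cp(322,236),cp(322,508),cp(157,517)],.07);print(C.round(4))
F=rect_of(p,.036,.045,(.55,.75),(.03,.26))
np.save('/tmp/F.npy',F)
# separate by position
c=A[1,:2]
L=F[(F[:,1]<c[1]-.01)&(abs(F[:,0]-c[0]-.0)<.03)]
S=F[(F[:,0]<c[0]-.01)&(abs(F[:,1]-c[1])<.025)]
for G,n in((L,'long'),(S,'short')):
    l=cv2.fitLine((G[:,:2]*1000).astype(np.float32),cv2.DIST_HUBER,0,.01,.01).ravel();print(n,len(G),l,np.degrees(np.arctan2(l[1],l[0])))
E
```

```text
carton 1814 ((607.4873046875, 59.627342224121094), (111.37242126464844, 179.92999267578125), 3.661069631576538) [[546.1701   145.85295 ]
 [557.65936  -33.70986 ]
 [668.8045   -26.598267]
 [657.31525  152.96454 ]]
[[0.6076 0.2334 0.04  ]
 [0.6965 0.2449 0.04  ]
 [0.6976 0.2449 0.04  ]
 [0.7211 0.0879 0.04  ]]
[[ 0.5482  0.1461  0.07  ]
 [ 0.6564  0.1519  0.07  ]
 [ 0.6678 -0.0266  0.07  ]
 [ 0.5599 -0.033   0.07  ]]
long 621 [ 1.3947271e-01 -9.9022591e-01  7.0901215e+02  1.6405769e+02] -81.98266
short 315 [9.8887891e-01 1.4872302e-01 6.4653534e+02 2.4013002e+02] 8.552931
```

The stop is yawed about 8.2° with its corner near (0.695, 0.245). The carton is at (0.6075, 0.0595), yawed 3.7°. I'll grip the middle of its near long wall and slide it.

Emit:
arm_command(
  motion=[
    {"x": -60,"y": -10,"z": 30,"rx": 0,"ry": 0,"rz": -3.7,"hand": -1},
    {"x": -90,"y": -10,"z": 90,"rx": 0,"ry": 0,"rz": -3.7,"hand": -1},
    {"x": -90,"y": -10,"z": 150,"rx": 0,"ry": 0,"rz": -3.7,"hand": -1},
    {"x": -90,"y": -10,"z": 210,"rx": 0,"ry": 0,"rz": -3.7,"hand": -1},
    {"x": -90,"y": -10,"z": 260,"rx": 0,"ry": 0,"rz": -3.7,"hand": -1},
    {"x": -90,"y": -10,"z": 260,"rx": 0,"ry": 0,"rz": -3.7,"hand": -1},
    {"x": -90,"y": -10,"z": 260,"rx": 0,"ry": 0,"rz": -3.7,"hand": -1},
  ],
)

```text
clock: 3.38
tcp_pos: [0.5557, 0.0565, 0.0977]
orientation: [0.001, 0.684, 0.729, 0.001]
wrist_force: [0.9, 0.7, 0.2]
finger_gap: 0.0852
```

Run:
```python
from h import *
plan([(.5546,.0562,.030,93.7)])
p=shot('wrist','w3.png')
```

```text
tcp [0.5557 0.0565 0.0977] yaw 93.61 tilt 0.14 clk 3.375 j [-0.04  0.35 -0.23  0.98 -0.    1.47]
(0.5546, 0.0562, 0.03, 93.7) shift [-0.2 -1.3 67.7] rot [ 0.14  0.03 -0.09]
```

View pics/w3.png

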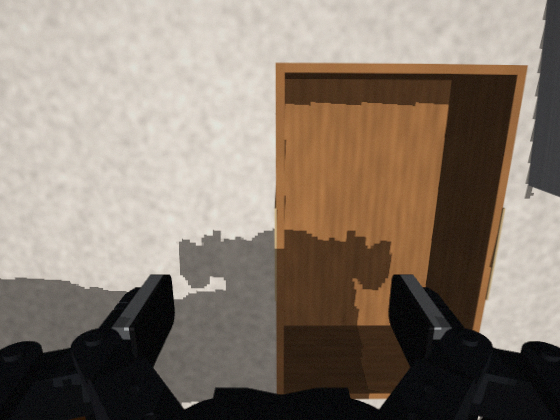

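The wall, at column 280, lies midway between the fingers at columns 150 and 410. Next I'll go down and close gently.

Emit:
arm_command(
  motion=[
    {"x": 0,"y": -1,"z": 50,"rx": 0,"ry": 0,"rz": 0,"hand": -1},
    {"x": 0,"y": -1,"z": 66,"rx": 0,"ry": 0,"rz": 0,"hand": -1},
    {"x": 0,"y": -1,"z": 66,"rx": 0,"ry": 0,"rz": 0,"hand": 1},
    {"x": 0,"y": -1,"z": 66,"rx": 0,"ry": 0,"rz": 0,"hand": 1},
    {"x": 0,"y": -1,"z": 66,"rx": 0,"ry": 0,"rz": 0,"hand": 1},
    {"x": 0,"y": -1,"z": 66,"rx": 0,"ry": 0,"rz": 0,"hand": 1},
    {"x": 0,"y": -1,"z": 66,"rx": 0,"ry": 0,"rz": 0,"hand": 1},
    {"x": 0,"y": -1,"z": 66,"rx": 0,"ry": 0,"rz": 0,"hand": 1},
  ],
  force=20,
)

```text
clock: 4.42
tcp_pos: [0.5541, 0.0575, 0.0303]
orientation: [0.001, 0.684, 0.73, 0.0]
wrist_force: [-0.3, 0.6, 4.7]
finger_gap: 0.0037
```

```bash
cat >> h.py <<'E'
YS=8.2; EX=np.array([np.cos(np.radians(YS)),np.sin(np.radians(YS))]);EY=np.array([-EX[1],EX[0]])
COR=np.array([.6949,.2446])
def sc(a,b): return COR+EX*a/1000+EY*b/1000   # stop-frame mm -> world
def ws(p): d=np.array(p)[:2]-COR; return np.array([EX@d,EY@d])*1000
E
python3 - <<'E'
from h import *
s=get_state();print(s['finger_gap'],s['wrist_force'])
# carton center in gripper frame
q=s['orientation'];M=R.from_quat([q[1],q[2],q[3],q[0]]).as_matrix();yt=np.degrees(np.arctan2(M[1,0],M[0,0]))
z=.0305
def tcp(c,yaw): 
    y=np.radians(yaw); return (*(np.array(c)-.053*np.array([np.cos(y),np.sin(y)])),z,90+yaw)
plan([tcp((.6075,.0596),8.2),tcp(sc(-75,-120),8.2),tcp(sc(-58,-93),8.2),tcp(sc(-55,-90),8.2),tcp(sc(-53,-88),8.2)])
E
```

```text
0.0037399481974697457 [-0.27432612  0.58026644  4.74343682]
tcp [0.5541 0.0575 0.0303] yaw 93.7 tilt 0.09 clk 4.425 j [-0.04  0.42 -0.32  0.83 -0.    1.47]
(np.float64(0.5550418597618872), np.float64(0.052040666513607885), 0.0305, 98.2) shift [-5.5  0.5 -0.2] rot [ 0.09  0.02 -4.5 ]
(np.float64(0.5853241144884643), np.float64(0.10757034877675985), 0.0305, 98.2) shift [47.9 34.3 -0.1] rot [ 0.09  0.02 -4.5 ]
(np.float64(0.598299329203848), np.float64(0.13671899888426384), 0.0305, 98.2) shift [76.2 49.2 -0.1] rot [ 0.09  0.02 -4.5 ]
(np.float64(0.6008407710954549), np.float64(0.14011621437810373), 0.0305, 98.2) shift [79.4 51.9 -0.1] rot [ 0.09  0.02 -4.5 ]
(np.float64(0.6025350656898594), np.float64(0.14238102470733036), 0.0305, 98.2) shift [81.6 53.8 -0.1] rot [ 0.09  0.02 -4.5 ]
```

Emit:
arm_command(
  motion=[
    {"x": 6,"y": 8,"z": 0,"rx": 0,"ry": 0,"rz": -2,"hand": 1},
    {"x": 14,"y": 16,"z": 0,"rx": 0,"ry": 0,"rz": -4.5,"hand": 1},
    {"x": 28,"y": 24,"z": 0,"rx": 0,"ry": 0,"rz": -4.5,"hand": 1},
    {"x": 42,"y": 31,"z": 0,"rx": 0,"ry": 0,"rz": -4.5,"hand": 1},
    {"x": 54,"y": 38,"z": 0,"rx": 0,"ry": 0,"rz": -4.5,"hand": 1},
    {"x": 64,"y": 43,"z": 0,"rx": 0,"ry": 0,"rz": -4.5,"hand": 1},
    {"x": 71,"y": 46,"z": 0,"rx": 0,"ry": 0,"rz": -4.5,"hand": 1},
    {"x": 71,"y": 46,"z": 0,"rx": 0,"ry": 0,"rz": -4.5,"hand": 1},
  ],
)

```text
clock: 5.42
tcp_pos: [0.5956, 0.1319, 0.0304]
orientation: [0.0, 0.654, 0.756, 0.001]
wrist_force: [0.8, 1.2, 4.8]
finger_gap: 0.0037
```

Run:
```python
from h import *
s=get_state();print(s['finger_gap'],s['wrist_force'],ws(s['tcp_pos']))
plan([])
p=shot('wrist','w4.png');np.savez('/tmp/w4.npz',**p)
T=shot('top','t4.png');np.savez('/tmp/t4.npz',**T)
im=cv2.cvtColor(T['image'],cv2.COLOR_RGB2BGR)
cv2.imwrite('pics/t4c.png',cv2.resize(im[100:220,170:320],(750,600),interpolation=cv2.INTER_CUBIC))
```

```text
0.003663146952858181 [0.78408658 1.23910772 4.79664906] [-114.39752655  -97.35114615]
tcp [0.5956 0.1319 0.0304] yaw 98.25 tilt 0.09 clk 5.425 j [ 0.09  0.51 -0.18  0.89  0.    1.51]
```

View pics/w4.png

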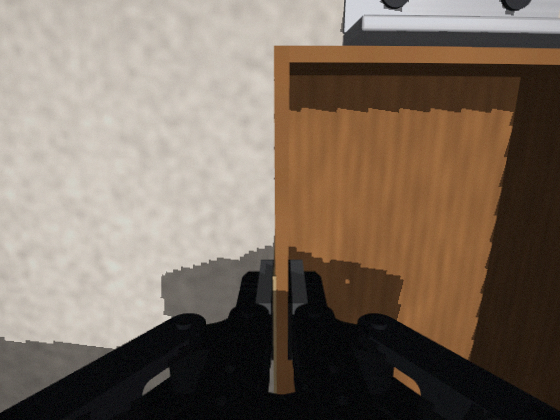

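View pics/t4c.png

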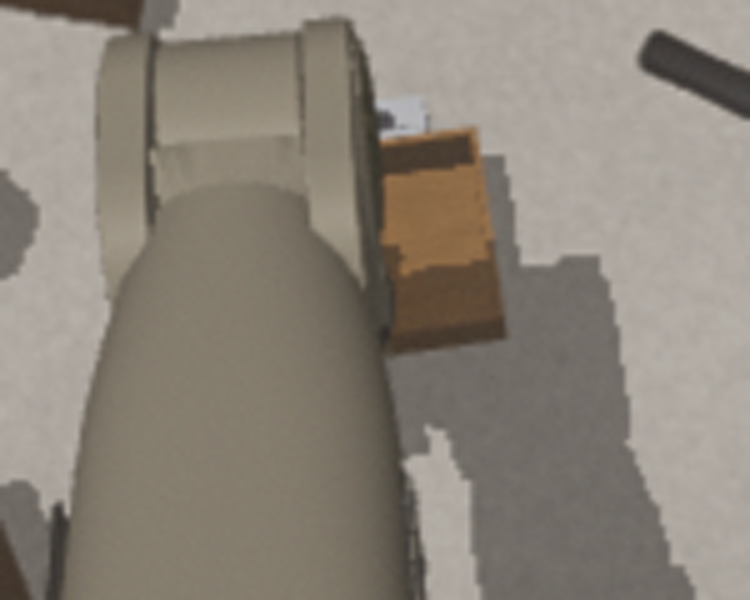

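Emit:
arm_command(
  motion=[
    {"x": 3,"y": 3,"z": 0,"rx": 0,"ry": 0,"rz": 0,"hand": 1},
    {"x": 5.5,"y": 5,"z": 0,"rx": 0,"ry": 0,"rz": 0,"hand": 1},
    {"x": 6.5,"y": 6,"z": 0,"rx": 0,"ry": 0,"rz": 0,"hand": 1},
    {"x": 6.5,"y": 6,"z": 0,"rx": 0,"ry": 0,"rz": 0,"hand": 1},
  ],
)

```text
clock: 6.02
tcp_pos: [0.5998, 0.138, 0.0304]
orientation: [0.001, 0.655, 0.756, -0.0]
wrist_force: [-1.5, -2.0, 8.0]
finger_gap: 0.0036
```

Run:
```python
from h import *
s=get_state();f=s['wrist_force'];print(s['finger_gap'],'F stop',EX@f[:2],EY@f[:2],f[2],s['ft_torque'],ws(s['tcp_pos']))
plan([])
```

```text
0.003640185721889489 F stop -1.7921086465809566 -1.8049522905969377 8.04447880448887 [-0.3249678   0.32476305 -0.13821303] [-109.29665645  -91.94061579]
tcp [0.5998 0.138  0.0304] yaw 98.17 tilt 0.08 clk 6.025 j [ 0.1   0.52 -0.16  0.89 -0.    1.52]
```

Emit:
arm_command(
  motion=[
    {"x": 1,"y": 0,"z": 0,"rx": 0,"ry": 0,"rz": 0,"hand": 1},
    {"x": 2,"y": 0,"z": 0,"rx": 0,"ry": 0,"rz": 0,"hand": 1},
    {"x": 2,"y": 0,"z": 0,"rx": 0,"ry": 0,"rz": 0,"hand": 1},
  ],
)

```text
clock: 6.4
tcp_pos: [0.6, 0.1398, 0.0303]
orientation: [0.001, 0.655, 0.756, -0.0]
wrist_force: [0.2, -2.6, 5.3]
finger_gap: 0.004
```

Run:
```python
from h import *
s=get_state();f=s['wrist_force'];print(s['finger_gap'],'F stop',EX@f[:2],EY@f[:2],f[2],s['ft_torque'],ws(s['tcp_pos']))
plan([])
```

```text
0.004025906988501278 F stop -0.13948512746767533 -2.589333711358544 5.300313128417545 [-0.41075963  0.06150731 -0.05644851] [-108.85246851  -90.2278292 ]
tcp [0.6    0.1398 0.0303] yaw 98.16 tilt 0.11 clk 6.4 j [ 0.1   0.52 -0.16  0.89 -0.    1.53]
```

Emit:
arm_command(
  motion=[
    {"x": 1,"y": 1,"z": 0,"rx": 0,"ry": 0,"rz": 0,"hand": 1},
    {"x": 2,"y": 2,"z": 0,"rx": 0,"ry": 0,"rz": 0,"hand": 1},
    {"x": 2,"y": 2,"z": 0,"rx": 0,"ry": 0,"rz": 0,"hand": 1},
  ],
)

```text
clock: 6.78
tcp_pos: [0.6007, 0.1409, 0.0303]
orientation: [0.001, 0.655, 0.755, -0.002]
wrist_force: [-3.1, -7.3, 8.5]
finger_gap: 0.0036
```

Run:
```python
from h import *
s=get_state();f=s['wrist_force'];print(s['finger_gap'],'F stop',EX@f[:2],EY@f[:2],f[2],s['ft_torque'],ws(s['tcp_pos']))
plan([])
p=shot('wrist','w5.png')
```

```text
0.003551957685586931 F stop -4.160633956233382 -6.801539927209662 8.525697535812444 [-1.06799361  0.63898542  0.09042148] [-108.01312156  -89.16432683]
tcp [0.6007 0.1409 0.0303] yaw 98.13 tilt 0.22 clk 6.775 j [ 0.1   0.52 -0.15  0.9  -0.    1.53]
```

View pics/w5.png

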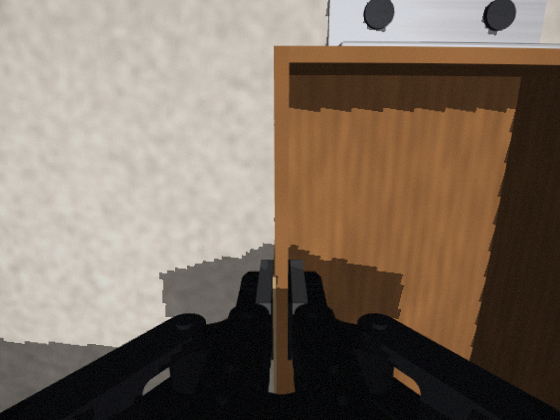

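The y fence is in contact. I'll press a little more towards the long fence.

Emit:
arm_command(
  motion=[
    {"x": 0,"y": 1,"z": 0,"rx": 0,"ry": 0,"rz": 0,"hand": 1},
    {"x": 0,"y": 2,"z": 0,"rx": 0,"ry": 0,"rz": 0,"hand": 1},
    {"x": 0,"y": 2,"z": 0,"rx": 0,"ry": 0,"rz": 0,"hand": 1},
  ],
)

```text
clock: 7.2
tcp_pos: [0.6011, 0.141, 0.0304]
orientation: [0.0, 0.655, 0.755, -0.003]
wrist_force: [-7.5, -7.7, 12.5]
finger_gap: 0.0038
```

Run:
```python
from h import *
s=get_state();f=s['wrist_force'];print(s['finger_gap'],'F stop',EX@f[:2],EY@f[:2],f[2],s['ft_torque'],ws(s['tcp_pos']))
plan([])
```

```text
0.0038243083224200054 F stop -8.554209756296661 -6.531258377287826 12.451430824584017 [-1.17172225  1.13865379  0.0310541 ] [-107.59469774  -89.19547981]
tcp [0.6011 0.141  0.0304] yaw 98.13 tilt 0.31 clk 7.2 j [ 0.1   0.52 -0.15  0.9  -0.    1.53]
```

Emit:
arm_command(
  motion=[
    {"x": 0,"y": 0,"z": 0,"rx": 0,"ry": 0,"rz": 0,"hand": -1},
    {"x": 0,"y": 0,"z": 0,"rx": 0,"ry": 0,"rz": 0,"hand": -1},
    {"x": 0,"y": 0,"z": 0,"rx": 0,"ry": 0,"rz": 0,"hand": -1},
    {"x": 0,"y": 0,"z": -50,"rx": 0,"ry": 0,"rz": 0,"hand": -1},
    {"x": 0,"y": 0,"z": -110,"rx": 0,"ry": 0,"rz": 0,"hand": -1},
    {"x": 0,"y": 0,"z": -170,"rx": 0,"ry": 0,"rz": 0,"hand": -1},
    {"x": 0,"y": 0,"z": -230,"rx": 0,"ry": 0,"rz": 0,"hand": -1},
    {"x": 0,"y": -20,"z": -290,"rx": 0,"ry": 0,"rz": 0,"hand": -1},
    {"x": 0,"y": -20,"z": -290,"rx": 0,"ry": 0,"rz": 0,"hand": -1},
    {"x": 0,"y": -20,"z": -290,"rx": 0,"ry": 0,"rz": 0,"hand": -1},
  ],
)

```text
clock: 8.45
tcp_pos: [0.5835, 0.1405, 0.3194]
orientation: [0.0, 0.655, 0.756, 0.0]
wrist_force: [0.5, 0.2, -0.2]
finger_gap: 0.0854
```

Run:
```python
from h import *
s=get_state();print(s['wrist_force'])
plan([])
p=shot('wrist','w6.png');np.savez('/tmp/w6.npz',**p)
T=rect_of(p,.066,.076,(.55,.75),(.0,.27));r=cv2.minAreaRect((T[:,:2]*1000).astype(np.float32));print('carton',len(T),r,ws(np.array(r[0])/1000))
im=cv2.cvtColor(p['image'],cv2.COLOR_RGB2BGR)
cv2.imwrite('pics/w6c.png',cv2.resize(im[0:300,160:440],(560,600),interpolation=cv2.INTER_CUBIC))
```

```text
[ 0.53255243  0.15401571 -0.24445226]
tcp [0.5835 0.1405 0.3194] yaw 98.21 tilt 0.02 clk 8.45 j [ 0.1   0.36  0.33  1.54 -0.    1.53]
carton 2399 ((653.3522338867188, 147.1571807861328), (110.78658294677734, 180.59840393066406), 8.096095085144043) [-55.02115675 -90.52067275]
```

View pics/w6c.png

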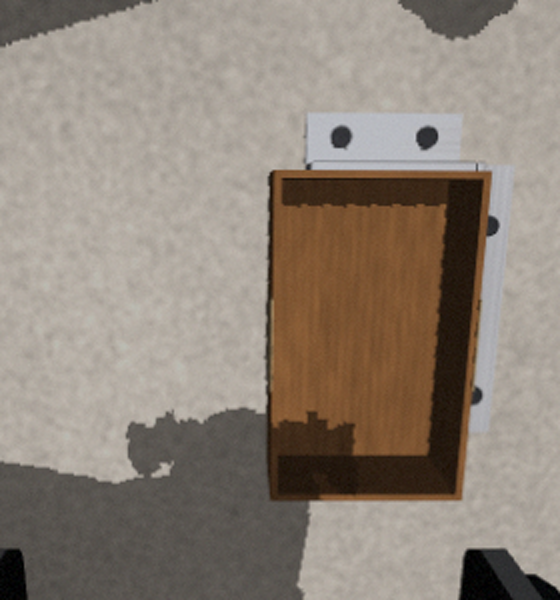

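The carton looks flush, with centre at (-55.0, -90.5) in the stop frame and yaw 8.1° against 8.2°. I'll give it a gentle seating push with shut fingers on the near wall and then the end wall.

Emit:
arm_command(
  motion=[
    {"x": 0,"y": -27,"z": 40,"rx": 0,"ry": 0,"rz": 0,"hand": 1},
    {"x": 0,"y": -27,"z": 100,"rx": 0,"ry": 0,"rz": 0,"hand": 1},
    {"x": 0,"y": -27,"z": 160,"rx": 0,"ry": 0,"rz": 0,"hand": 1},
    {"x": 0,"y": -27,"z": 220,"rx": 0,"ry": 0,"rz": 0,"hand": 1},
    {"x": 0,"y": -27,"z": 270,"rx": 0,"ry": 0,"rz": 0,"hand": 1},
    {"x": 0,"y": -27,"z": 289,"rx": 0,"ry": 0,"rz": 0,"hand": 1},
    {"x": 0,"y": -17,"z": 289,"rx": 0,"ry": 0,"rz": 0,"hand": 1},
    {"x": 0,"y": -8,"z": 289,"rx": 0,"ry": 0,"rz": 0,"hand": 1},
    {"x": 0,"y": -3,"z": 289,"rx": 0,"ry": 0,"rz": 0,"hand": 1},
    {"x": 0,"y": -3,"z": 289,"rx": 0,"ry": 0,"rz": 0,"hand": 1},
  ],
)

```text
clock: 9.75
tcp_pos: [0.5818, 0.14, 0.0317]
orientation: [0.001, 0.655, 0.756, 0.001]
wrist_force: [-0.2, -0.5, -0.4]
finger_gap: 0.0
```

```bash
cat >> h.py <<'E'
def st():
    s=get_state();f=s['wrist_force'];print('clk',s['clock'],'gap',round(s['finger_gap'],4),'F stop',np.round([EX@f[:2],EY@f[:2],f[2]],1),'tcp stop',ws(s['tcp_pos']).round(1),round(s['tcp_pos'][2],4))
E
python3 -c "
from h import *
st();plan([])"
```

```text
clk 9.75 gap 0.0 F stop [-0.3 -0.5 -0.4] tcp stop [-126.9  -87.4] 0.0317
tcp [0.5818 0.14   0.0317] yaw 98.2 tilt 0.13 clk 9.75 j [ 0.1   0.49 -0.21  0.87 -0.    1.53]
```

Emit:
arm_command(
  motion=[
    {"x": 0,"y": 2,"z": 0,"rx": 0,"ry": 0,"rz": 0,"hand": 1},
    {"x": 0,"y": 4,"z": 0,"rx": 0,"ry": 0,"rz": 0,"hand": 1},
    {"x": 0,"y": 5,"z": 0,"rx": 0,"ry": 0,"rz": 0,"hand": 1},
    {"x": 0,"y": 5,"z": 0,"rx": 0,"ry": 0,"rz": 0,"hand": 1},
  ],
)

```text
clock: 10.25
tcp_pos: [0.5841, 0.1404, 0.0309]
orientation: [-0.001, 0.655, 0.756, -0.001]
wrist_force: [-5.0, -1.1, 5.3]
finger_gap: 0.0002
```

```bash
python3 -c "
from h import *
st();plan([])"
```

```text
clk 10.25 gap 0.0002 F stop [-5.1 -0.3  5.3] tcp stop [-124.5  -87.3] 0.0309
tcp [0.5841 0.1404 0.0309] yaw 98.2 tilt 0.12 clk 10.25 j [ 0.1   0.49 -0.2   0.88 -0.    1.53]
```

```bash
python3 -c "
from h import *
p=dict(np.load('/tmp/top0.npz',allow_pickle=True))
for x in onplane(p,[[299,109],[328,124],[347,120],[335,137]],.02): print(x.round(3),ws(x).round())
plan([(*sc(-55,-216),.12,98.2),(*sc(-55,-216),.031,98.2),(*sc(-55,-194),.031,98.2)])
"
```

```text
[ 0.777 -0.043  0.02 ] [  40. -296.]
[ 0.732 -0.127  0.02 ] [ -17. -373.]
[ 0.743 -0.183  0.02 ] [ -13. -430.]
[ 0.693 -0.147  0.02 ] [ -58. -387.]
tcp [0.5841 0.1404 0.0309] yaw 98.2 tilt 0.12 clk 10.25 j [ 0.1   0.49 -0.2   0.88 -0.    1.53]
(np.float64(0.6712701569804621), np.float64(0.022963742770114454), 0.12, 98.2) shift [-128.7   69.4  -89.2] rot [-0.12  0.01  0.  ]
(np.float64(0.6712701569804621), np.float64(0.022963742770114454), 0.031, 98.2) shift [-128.7   69.5   -0.2] rot [-0.12  0.01  0.  ]
(np.float64(0.6681323204389409), np.float64(0.04473881985008582), 0.031, 98.2) shift [-106.7   69.5   -0.2] rot [-0.12  0.01  0.  ]
```

Emit:
arm_command(
  motion=[
    {"x": 0,"y": -12,"z": 0,"rx": 0,"ry": 0,"rz": 0,"hand": 1},
    {"x": -40,"y": -12,"z": -45,"rx": 0,"ry": 0,"rz": 0,"hand": 1},
    {"x": -90,"y": 10,"z": -80,"rx": 0,"ry": 0,"rz": 0,"hand": 1},
    {"x": -128,"y": 50,"z": -80,"rx": 0,"ry": 0,"rz": 0,"hand": 1},
    {"x": -130,"y": 68,"z": -50,"rx": 0,"ry": 0,"rz": 0,"hand": 1},
    {"x": -130,"y": 68,"z": -5,"rx": 0,"ry": 0,"rz": 0,"hand": 1},
    {"x": -122,"y": 68,"z": 0,"rx": 0,"ry": 0,"rz": 0,"hand": 1},
    {"x": -113,"y": 68,"z": 0,"rx": 0,"ry": 0,"rz": 0,"hand": 1},
    {"x": -109,"y": 68,"z": 0,"rx": 0,"ry": 0,"rz": 0,"hand": 1},
    {"x": -107,"y": 68,"z": 0,"rx": 0,"ry": 0,"rz": 0,"hand": 1},
  ],
)

```text
clock: 11.5
tcp_pos: [0.669, 0.0452, 0.0327]
orientation: [0.001, 0.654, 0.756, 0.001]
wrist_force: [-0.3, 0.7, 0.3]
finger_gap: 0.0
```

```bash
python3 -c "
from h import *
st();plan([])"
```

```text
clk 11.5 gap 0.0 F stop [-0.2  0.8  0.3] tcp stop [ -54.1 -193.7] 0.0327
tcp [0.669  0.0452 0.0327] yaw 98.26 tilt 0.19 clk 11.5 j [-0.05  0.61  0.    0.97 -0.    1.37]
```

Emit:
arm_command(
  motion=[
    {"x": 2,"y": 0,"z": 0,"rx": 0,"ry": 0,"rz": 0,"hand": 1},
    {"x": 4,"y": 0,"z": 0,"rx": 0,"ry": 0,"rz": 0,"hand": 1},
    {"x": 5,"y": 0,"z": 0,"rx": 0,"ry": 0,"rz": 0,"hand": 1},
    {"x": 5,"y": 0,"z": 0,"rx": 0,"ry": 0,"rz": 0,"hand": 1},
  ],
)

```text
clock: 12.0
tcp_pos: [0.6685, 0.0459, 0.0321]
orientation: [0.003, 0.656, 0.755, -0.001]
wrist_force: [0.3, -9.6, 5.0]
finger_gap: 0.0005
```

```bash
python3 -c "
from h import *
st();plan([])"
```

```text
clk 12.0 gap 0.0005 F stop [-1.1 -9.6  5. ] tcp stop [ -54.4 -192.9] 0.0321
tcp [0.6685 0.0459 0.0321] yaw 98.05 tilt 0.35 clk 12.0 j [-0.05  0.61  0.    0.96 -0.01  1.38]
```

Both pushes met a firm stop, so the carton is seated. Now I'll back off and go above the jar at (376,177), which is at (0.568, -0.252).

```bash
python3 -c "
from h import *
plan([(.5685,-.252,.25,98.2),(.5685,-.21,.22,98.2)])
"
```

```text
tcp [0.6685 0.0459 0.0321] yaw 98.05 tilt 0.35 clk 12.0 j [-0.05  0.61  0.    0.96 -0.01  1.38]
(0.5685, -0.252, 0.25, 98.2) shift [-282.3 -140.3 -216.5] rot [ 0.11  0.33 -0.15]
(0.5685, -0.21, 0.22, 98.2) shift [-240.5 -134.5 -186.7] rot [ 0.11  0.33 -0.15]
```

Emit:
arm_command(
  motion=[
    {"x": -20,"y": 0,"z": -10,"rx": 0,"ry": 0,"rz": 0,"hand": 1},
    {"x": -40,"y": 0,"z": -60,"rx": 0,"ry": 0,"rz": 0,"hand": 1},
    {"x": -60,"y": -20,"z": -120,"rx": 0,"ry": 0,"rz": 0,"hand": -1},
    {"x": -90,"y": -40,"z": -170,"rx": 0,"ry": 0,"rz": 0,"hand": -1},
    {"x": -245,"y": -140,"z": -190,"rx": 0,"ry": 0,"rz": 0,"hand": -1},
    {"x": -245,"y": -140,"z": -190,"rx": 0,"ry": 0,"rz": 0,"hand": -1},
    {"x": -245,"y": -140,"z": -190,"rx": 0,"ry": 0,"rz": 0,"hand": -1},
    {"x": -245,"y": -140,"z": -190,"rx": 0,"ry": 0,"rz": 0,"hand": -1},
    {"x": -245,"y": -140,"z": -190,"rx": 0,"ry": 0,"rz": 0,"hand": -1},
  ],
)

```text
clock: 13.12
tcp_pos: [0.5634, -0.2137, 0.2211]
orientation: [0.0, 0.655, 0.755, 0.0]
wrist_force: [-0.3, 0.3, -0.5]
finger_gap: 0.0857
```

Run:
```python
from h import *
st()
p=shot('wrist','w7.png');np.savez('/tmp/w7.npz',**p)
T=shot('top','t7.png');np.savez('/tmp/t7.npz',**T)
for n,X in dict(j1=(.5685,-.252,.12),j2=(.483,-.406,.12)).items(): print(n,proj(p,X))
C=rect_of(T,.06,.08,(.55,.75),(.0,.27));r=cv2.minAreaRect((C[:,:2]*1000).astype(np.float32));print('carton',len(C),r,ws(np.array(r[0])/1000))
Q=rect_of(p,.108,.135,(.53,.61),(-.3,-.2));print(len(Q),Q.min(0),Q.max(0),np.median(Q,0))
plan([(.5685,-.252,.088,98.2)])
```

```text
clk 13.125 gap 0.0857 F stop [-0.3  0.4 -0.5] tcp stop [-195.5 -434.8] 0.2211
j1 [[281.1442245  262.17509696]]
j2 [[154.97037837 413.30389432]]
carton 433 ((655.4219970703125, 146.71133422851562), (113.79238891601562, 179.60678100585938), 7.923785209655762) [-53.03614496 -91.25716919]
2917 [ 0.54605982 -0.27394634  0.10802789] [ 0.59128674 -0.22966736  0.12384224] [ 0.56821359 -0.24945149  0.12131026]
tcp [ 0.5639 -0.2122  0.2207] yaw 98.27 tilt 0.03 clk 13.225 j [-0.49  0.37  0.1   1.3   0.    0.93]
(0.5685, -0.252, 0.088, 98.2) shift [-40.1  -1.1 132.6] rot [ 0.   -0.03  0.07]
```

View pics/w7.png

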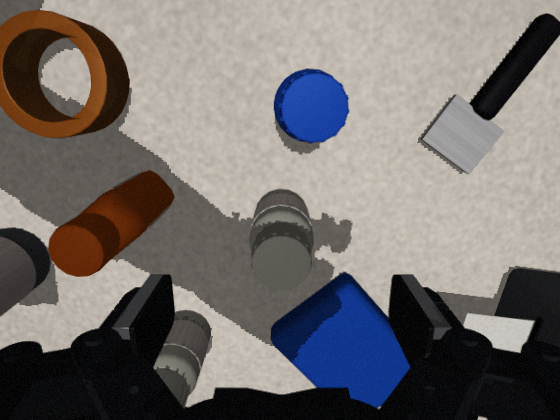

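View pics/t7.png

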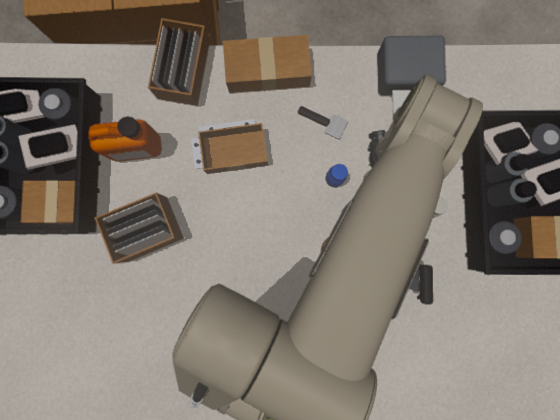

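Candidates in the wrist picture are the grey-white jar with a band at (282,240), the one at (180,360), and the blue one at (312,105), which is the look-alike. I'll check an enlarged crop.

Run:
```python
from h import *
p=dict(np.load('/tmp/w7.npz',allow_pickle=True))
im=cv2.cvtColor(p['image'],cv2.COLOR_RGB2BGR);cv2.imwrite('pics/w7c.png',cv2.resize(im[170:410,130:350],(550,600),interpolation=cv2.INTER_CUBIC))
print(p['image'][262,282],p['image'][95,312])
T=dict(np.load('/tmp/top0.npz',allow_pickle=True))
print([T['image'][r,c] for r,c in((174,378),(205,436))])
```

```text
[91 88 80] [ 36  79 176]
[array([168, 164, 156], dtype=uint8), array([167, 164, 155], dtype=uint8)]
```

View pics/w7c.png

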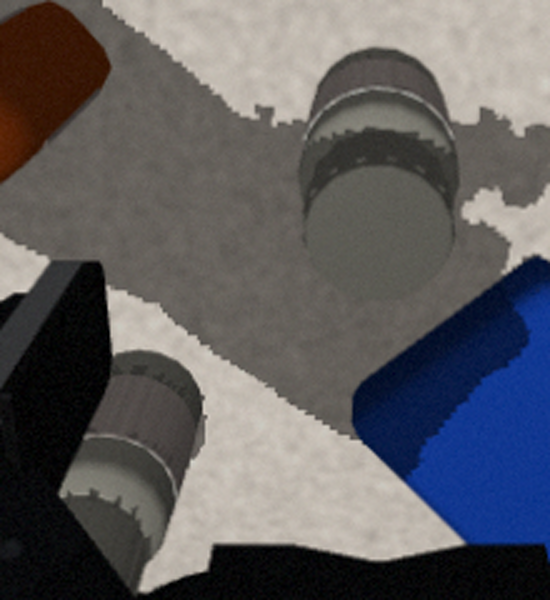

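Both are neutral-coloured jars with a paper band, so they are the white ones, here in the arm's shadow. Grasping the first by its cap.

Emit:
arm_command(
  motion=[
    {"x": -40,"y": -1,"z": 20,"rx": 0,"ry": 0,"rz": 0,"hand": -1},
    {"x": -40,"y": -1,"z": 75,"rx": 0,"ry": 0,"rz": 0,"hand": -1},
    {"x": -40,"y": -1,"z": 115,"rx": 0,"ry": 0,"rz": 0,"hand": -1},
    {"x": -40,"y": -1,"z": 131,"rx": 0,"ry": 0,"rz": 0,"hand": -1},
    {"x": -40,"y": -1,"z": 131,"rx": 0,"ry": 0,"rz": 0,"hand": -1},
    {"x": -40,"y": -1,"z": 131,"rx": 0,"ry": 0,"rz": 0,"hand": 1},
    {"x": -40,"y": -1,"z": 131,"rx": 0,"ry": 0,"rz": 0,"hand": 1},
    {"x": -40,"y": -1,"z": 131,"rx": 0,"ry": 0,"rz": 0,"hand": 1},
    {"x": -40,"y": -1,"z": 131,"rx": 0,"ry": 0,"rz": 0,"hand": 1},
  ],
  force=40,
)

```text
clock: 14.35
tcp_pos: [0.5693, -0.2535, 0.0916]
orientation: [0.002, 0.655, 0.756, 0.0]
wrist_force: [0.3, 0.6, 6.6]
finger_gap: 0.0428
```

```bash
python3 -c "
from h import *
st();plan([(.5685,-.252,.088,98.2),(*sc(-55,-45),.3,98.2),(*sc(-55,-45),.093,98.2)])
p=shot('wrist','w8.png')"
```

```text
clk 14.35 gap 0.0428 F stop [0.4 0.6 6.6] tcp stop [-195.4 -475. ] 0.0916
tcp [ 0.5693 -0.2535  0.0916] yaw 98.2 tilt 0.19 clk 14.35 j [-0.55  0.47 -0.06  1.03  0.    0.88]
(0.5685, -0.252, 0.088, 98.2) shift [ 1.6 -0.6  3.6] rot [ 0.15  0.12 -0.  ]
(np.float64(0.6468806093168196), np.float64(0.19221547825534635), 0.3, 98.2) shift [ 429.6  140.9 -208.9] rot [ 0.15  0.12 -0.  ]
(np.float64(0.6468806093168196), np.float64(0.19221547825534635), 0.093, 98.2) shift [430.1 140.3  -1.9] rot [ 0.15  0.12 -0.  ]
```

View pics/w8.png

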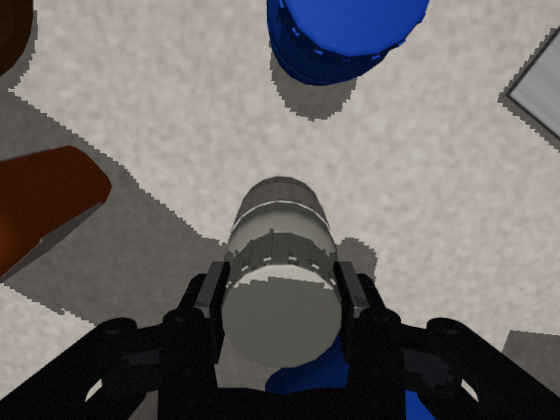

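Emit:
arm_command(
  motion=[
    {"x": 0,"y": 0,"z": -20,"rx": 0,"ry": 0,"rz": 0,"hand": 1},
    {"x": 0,"y": 0,"z": -60,"rx": 0,"ry": 0,"rz": 0,"hand": 1},
    {"x": 10,"y": 5,"z": -105,"rx": 0,"ry": 0,"rz": 0,"hand": 1},
    {"x": 35,"y": 15,"z": -145,"rx": 0,"ry": 0,"rz": 0,"hand": 1},
    {"x": 75,"y": 30,"z": -160,"rx": 0,"ry": 0,"rz": 0,"hand": 1},
    {"x": 120,"y": 45,"z": -160,"rx": 0,"ry": 0,"rz": 0,"hand": 1},
    {"x": 170,"y": 60,"z": -160,"rx": 0,"ry": 0,"rz": 0,"hand": 1},
    {"x": 220,"y": 78,"z": -160,"rx": 0,"ry": 0,"rz": 0,"hand": 1},
    {"x": 270,"y": 95,"z": -160,"rx": 0,"ry": 0,"rz": 0,"hand": 1},
    {"x": 320,"y": 115,"z": -160,"rx": 0,"ry": 0,"rz": 0,"hand": 1},
  ],
)

```text
clock: 15.65
tcp_pos: [0.6363, 0.0819, 0.2496]
orientation: [-0.0, 0.655, 0.756, -0.0]
wrist_force: [-0.2, -0.8, -2.7]
finger_gap: 0.0428
```

```bash
python3 -c "
from h import *
st();plan([(*sc(-55,-45),.25,98.2),(*sc(-55,-45),.096,98.2)])"
```

```text
clk 15.65 gap 0.0428 F stop [-0.3 -0.8 -2.7] tcp stop [ -81.2 -152.7] 0.2496
tcp [0.6363 0.0819 0.2496] yaw 98.18 tilt 0.02 clk 15.65 j [ 0.    0.45  0.28  1.41 -0.    1.43]
(np.float64(0.6468806093168196), np.float64(0.19221547825534635), 0.25, 98.2) shift [107.7  26.2  -0.4] rot [-0.02  0.   -0.02]
(np.float64(0.6468806093168196), np.float64(0.19221547825534635), 0.096, 98.2) shift [107.7  26.3 153.6] rot [-0.02  0.   -0.02]
```

Emit:
arm_command(
  motion=[
    {"x": 50,"y": 12,"z": 0,"rx": 0,"ry": 0,"rz": 0,"hand": 1},
    {"x": 90,"y": 22,"z": 0,"rx": 0,"ry": 0,"rz": 0,"hand": 1},
    {"x": 108,"y": 26,"z": 20,"rx": 0,"ry": 0,"rz": 0,"hand": 1},
    {"x": 108,"y": 26,"z": 60,"rx": 0,"ry": 0,"rz": 0,"hand": 1},
    {"x": 108,"y": 26,"z": 60,"rx": 0,"ry": 0,"rz": 0,"hand": 1},
    {"x": 108,"y": 26,"z": 60,"rx": 0,"ry": 0,"rz": 0,"hand": 1},
  ],
)

```text
clock: 16.4
tcp_pos: [0.6471, 0.1906, 0.1907]
orientation: [0.0, 0.655, 0.756, 0.0]
wrist_force: [-0.7, 1.3, -2.0]
finger_gap: 0.0429
```

```bash
python3 -c "
from h import *
st();plan([(*sc(-55,-45),.12,98.2),(*sc(-55,-45),.096,98.2)])
p=shot('wrist','w9.png');s=shot('side','s9.png')
T=rect_of(p,.06,.08,(.55,.75),(.0,.27));r=cv2.minAreaRect((T[:,:2]*1000).astype(np.float32));print(len(T),r,ws(np.array(r[0])/1000))
"
```

```text
clk 16.4 gap 0.0429 F stop [-0.5  1.4 -2. ] tcp stop [-55.  -46.6] 0.1907
tcp [0.6471 0.1906 0.1907] yaw 98.17 tilt 0.03 clk 16.4 j [ 0.17  0.52  0.27  1.31 -0.    1.6 ]
(np.float64(0.6468806093168196), np.float64(0.19221547825534635), 0.12, 98.2) shift [ 1.6 -0.  70.7] rot [ 0.03  0.01 -0.03]
(np.float64(0.6468806093168196), np.float64(0.19221547825534635), 0.096, 98.2) shift [ 1.6 -0.  94.7] rot [ 0.03  0.01 -0.03]
3583 ((654.6196899414062, 147.72486877441406), (111.85411834716797, 180.2089385986328), 8.046794891357422) [-53.68569014 -90.13956458]
```

View pics/w9.png

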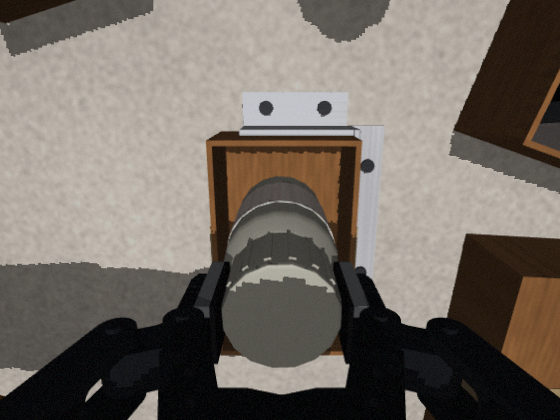

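View pics/s9.png

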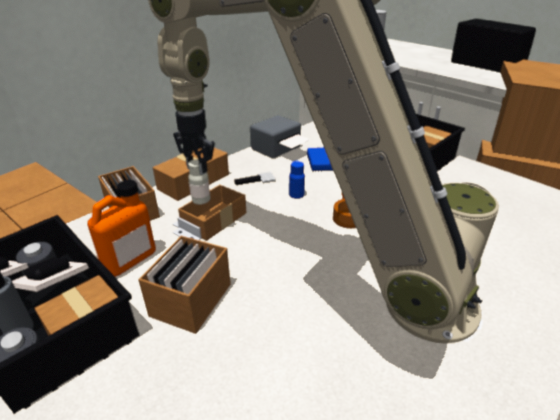

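Emit:
arm_command(
  motion=[
    {"x": 0,"y": 0,"z": 30,"rx": 0,"ry": 0,"rz": 0,"hand": 1},
    {"x": 0,"y": 0,"z": 65,"rx": 0,"ry": 0,"rz": 0,"hand": 1},
    {"x": 0,"y": 0,"z": 84,"rx": 0,"ry": 0,"rz": 0,"hand": 1},
    {"x": 0,"y": 0,"z": 90,"rx": 0,"ry": 0,"rz": 0,"hand": 1},
    {"x": 0,"y": 0,"z": 93,"rx": 0,"ry": 0,"rz": 0,"hand": 1},
    {"x": 0,"y": 0,"z": 93,"rx": 0,"ry": 0,"rz": 0,"hand": 1},
  ],
)

```text
clock: 17.25
tcp_pos: [0.6477, 0.1909, 0.098]
orientation: [0.001, 0.655, 0.756, 0.001]
wrist_force: [-0.2, 0.5, -2.0]
finger_gap: 0.043
```

```bash
python3 -c "
from h import *
st()"
```

```text
clk 17.25 gap 0.043 F stop [-0.1  0.5 -2. ] tcp stop [-54.4 -46.4] 0.098
```

Emit:
arm_command(
  motion=[
    {"x": 0,"y": 0,"z": 1,"rx": 0,"ry": 0,"rz": 0,"hand": 1},
    {"x": 0,"y": 0,"z": 2,"rx": 0,"ry": 0,"rz": 0,"hand": 1},
    {"x": 0,"y": 0,"z": 3,"rx": 0,"ry": 0,"rz": 0,"hand": 1},
    {"x": 0,"y": 0,"z": 3,"rx": 0,"ry": 0,"rz": 0,"hand": 1},
  ],
)

```text
clock: 17.75
tcp_pos: [0.6473, 0.1911, 0.0957]
orientation: [0.001, 0.655, 0.756, 0.001]
wrist_force: [-2.6, 0.9, 7.2]
finger_gap: 0.0425
```

```bash
python3 -c "
from h import *
st()"
```

```text
clk 17.75 gap 0.0425 F stop [-2.4  1.3  7.2] tcp stop [-54.8 -46.1] 0.0957
```

Set down (contact at z 0.0957, as expected). Opening and rising.

Emit:
arm_command(
  motion=[
    {"x": 0,"y": 0,"z": -1,"rx": 0,"ry": 0,"rz": 0,"hand": 1},
    {"x": 0,"y": 0,"z": -1,"rx": 0,"ry": 0,"rz": 0,"hand": -1},
    {"x": 0,"y": 0,"z": -1,"rx": 0,"ry": 0,"rz": 0,"hand": -1},
    {"x": 0,"y": 0,"z": -1,"rx": 0,"ry": 0,"rz": 0,"hand": -1},
    {"x": 0,"y": 0,"z": -1,"rx": 0,"ry": 0,"rz": 0,"hand": -1},
    {"x": 0,"y": 0,"z": -20,"rx": 0,"ry": 0,"rz": 0,"hand": -1},
    {"x": 0,"y": 0,"z": -70,"rx": 0,"ry": 0,"rz": 0,"hand": -1},
    {"x": 0,"y": 0,"z": -130,"rx": 0,"ry": 0,"rz": 0,"hand": -1},
    {"x": 0,"y": 0,"z": -180,"rx": 0,"ry": 0,"rz": 0,"hand": -1},
    {"x": 0,"y": 0,"z": -180,"rx": 0,"ry": 0,"rz": 0,"hand": -1},
  ],
)

```text
clock: 19.0
tcp_pos: [0.649, 0.1913, 0.2794]
orientation: [0.003, 0.655, 0.756, 0.004]
wrist_force: [0.9, -0.3, -0.6]
finger_gap: 0.0859
```

```bash
python3 -c "
from h import *
st();plan([(.4835,-.375,.25,98.2)])
p=shot('wrist','w10.png');np.savez('/tmp/w10.npz',**p)
T=rect_of(p,.06,.08,(.55,.75),(.0,.27));r=cv2.minAreaRect((T[:,:2]*1000).astype(np.float32));print(len(T),r,ws(np.array(r[0])/1000))
Q=rect_of(p,.112,.14,(.55,.75),(.05,.27));print(ws((Q.max(0)+Q.min(0))/2),Q[:,2].max(),np.median(Q[:,2]))
"
```

```text
clk 19.0 gap 0.0859 F stop [ 0.9 -0.5 -0.6] tcp stop [-53.1 -46.2] 0.2794
tcp [0.649  0.1913 0.2794] yaw 98.21 tilt 0.56 clk 19.0 j [ 0.17  0.52  0.47  1.51 -0.    1.6 ]
(0.4835, -0.375, 0.25, 98.2) shift [-536.9 -244.9   26.9] rot [ 0.56 -0.01  0.01]
3580 ((654.653076171875, 147.67617797851562), (111.5944595336914, 180.09120178222656), 8.399090766906738) [-53.65958996 -90.19251942]
[-55.47430645 -44.750381  ] 0.1277910031495752 0.12534295330494788
```

View pics/w10.png

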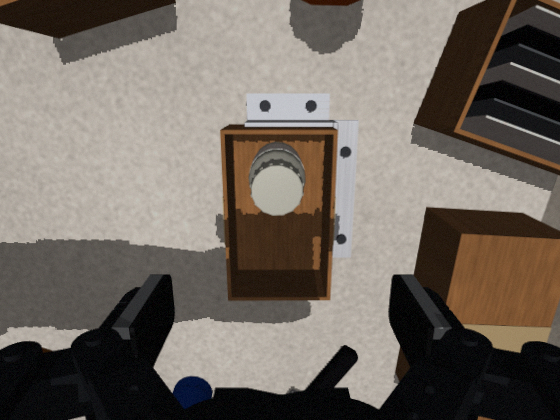

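The first jar stands upright at (-55, -45) in the stop frame, with its cap at (277,190). Now the second jar.

Emit:
arm_command(
  motion=[
    {"x": -537,"y": -245,"z": 25,"rx": 0,"ry": 0,"rz": 0,"hand": -1},
    {"x": -537,"y": -245,"z": 25,"rx": 0,"ry": 0,"rz": 0,"hand": -1},
    {"x": -537,"y": -245,"z": 25,"rx": 0,"ry": 0,"rz": 0,"hand": -1},
    {"x": -537,"y": -245,"z": 25,"rx": 0,"ry": 0,"rz": 0,"hand": -1},
    {"x": -537,"y": -245,"z": 25,"rx": 0,"ry": 0,"rz": 0,"hand": -1},
    {"x": -537,"y": -245,"z": 25,"rx": 0,"ry": 0,"rz": 0,"hand": -1},
    {"x": -537,"y": -245,"z": 25,"rx": 0,"ry": 0,"rz": 0,"hand": -1},
    {"x": -537,"y": -245,"z": 25,"rx": 0,"ry": 0,"rz": 0,"hand": -1},
    {"x": -537,"y": -245,"z": 25,"rx": 0,"ry": 0,"rz": 0,"hand": -1},
    {"x": -537,"y": -245,"z": 25,"rx": 0,"ry": 0,"rz": 0,"hand": -1},
  ],
)

```text
clock: 20.3
tcp_pos: [0.4787, -0.3781, 0.2459]
orientation: [-0.002, 0.656, 0.755, -0.0]
wrist_force: [0.6, -0.3, 0.3]
finger_gap: 0.0855
```

```bash
python3 -c "
from h import *
st();plan([(.4835,-.375,.25,98.2)])"
```

```text
clk 20.3 gap 0.0855 F stop [ 0.5 -0.4  0.3] tcp stop [-302.8 -585.5] 0.2459
tcp [ 0.4787 -0.3781  0.2459] yaw 98.0 tilt 0.2 clk 20.3 j [-0.8   0.38  0.18  1.37 -0.    0.63]
(0.4835, -0.375, 0.25, 98.2) shift [ 2.4  5.2 -4.1] rot [-0.14 -0.15 -0.2 ]
```

```bash
python3 -c "
from h import *
p=shot('wrist','w11.png')
Q=rect_of(p,.112,.14,(.44,.53),(-.46,-.35));print(len(Q),(Q.max(0)+Q.min(0))/2,Q.min(0),Q.max(0),np.median(Q[:,2]))
c=(Q.max(0)+Q.min(0))/2
plan([(c[0],c[1],.091,98.2),(.4835,-.406,.091,98.2)])
"
```

```text
2467 [ 0.48253736 -0.40513035  0.11787997] [ 0.46000108 -0.42717592  0.11200996] [ 0.50507363 -0.38308478  0.12374998] 0.12139075443422112
tcp [ 0.4781 -0.3804  0.2455] yaw 97.9 tilt 0.2 clk 20.35 j [-0.8   0.38  0.18  1.37 -0.    0.63]
(np.float64(0.4825373572541668), np.float64(-0.4051303535004863), 0.091, 98.2) shift [-25.3   1.5 154.5] rot [-0.19 -0.06 -0.3 ]
(0.4835, -0.406, 0.091, 98.2) shift [-26.3   2.4 154.5] rot [-0.19 -0.06 -0.3 ]
```

View pics/w11.png

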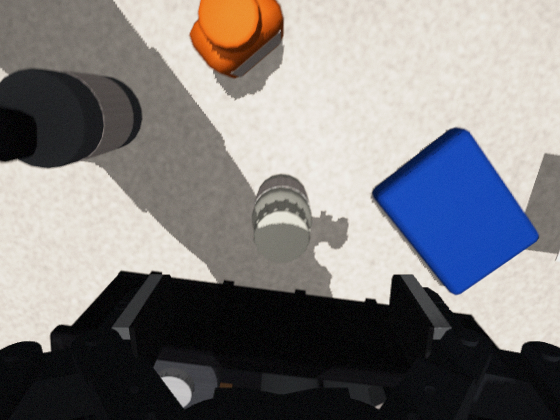

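```bash
python3 -c "
from h import *
p=dict(np.load('/tmp/top0.npz',allow_pickle=True));P=cloud(p)
for r in (140,180,200,220,250): print(r,[(c,P[r,c].round(3).tolist()) for c in range(460,492,6)])
"
```

```text
140 [(460, [0.686, -0.516, 0.004]), (466, [0.679, -0.521, 0.033]), (472, [0.669, -0.521, 0.074]), (478, [0.657, -0.514, 0.126]), (484, [0.66, -0.537, 0.111]), (490, [0.662, -0.556, 0.104])]
180 [(460, [0.568, -0.514, -0.004]), (466, [0.563, -0.518, 0.029]), (472, [0.559, -0.521, 0.061]), (478, [0.553, -0.521, 0.098]), (484, [0.548, -0.521, 0.133]), (490, [0.562, -0.584, 0.033])]
200 [(460, [0.509, -0.511, -0.003]), (466, [0.507, -0.518, 0.022]), (472, [0.503, -0.521, 0.055]), (478, [0.499, -0.521, 0.092]), (484, [0.495, -0.52, 0.13]), (490, [0.505, -0.582, 0.031])]
220 [(460, [0.45, -0.505, 0.004]), (466, [0.45, -0.518, 0.016]), (472, [0.448, -0.521, 0.049]), (478, [0.445, -0.517, 0.095]), (484, [0.443, -0.516, 0.131]), (490, [0.45, -0.59, 0.005])]
250 [(460, [0.364, -0.503, 0.0]), (466, [0.364, -0.519, 0.003]), (472, [0.365, -0.52, 0.039]), (478, [0.365, -0.521, 0.075]), (484, [0.365, -0.512, 0.131]), (490, [0.365, -0.561, 0.06])]
```

The pictured thing is the white jar with ribbed cap at (282,225). The black crate wall at y=-0.515 leaves clearance, so I'll go down.

Emit:
arm_command(
  motion=[
    {"x": -25,"y": 1,"z": 30,"rx": 0,"ry": 0,"rz": 0,"hand": -1},
    {"x": -25,"y": 1,"z": 85,"rx": 0,"ry": 0,"rz": 0,"hand": -1},
    {"x": -25,"y": 1,"z": 130,"rx": 0,"ry": 0,"rz": 0,"hand": -1},
    {"x": -25,"y": 1,"z": 155,"rx": 0,"ry": 0,"rz": 0,"hand": -1},
    {"x": -25,"y": 1,"z": 156,"rx": 0,"ry": 0,"rz": 0,"hand": -1},
    {"x": -25,"y": 1,"z": 156,"rx": 0,"ry": 0,"rz": 0,"hand": 1},
    {"x": -25,"y": 1,"z": 156,"rx": 0,"ry": 0,"rz": 0,"hand": 1},
    {"x": -25,"y": 1,"z": 156,"rx": 0,"ry": 0,"rz": 0,"hand": 1},
    {"x": -25,"y": 1,"z": 156,"rx": 0,"ry": 0,"rz": 0,"hand": 1},
  ],
  force=40,
)

```text
clock: 21.48
tcp_pos: [0.4859, -0.4011, 0.0944]
orientation: [0.001, 0.655, 0.756, -0.0]
wrist_force: [-0.6, 0.4, 5.7]
finger_gap: 0.0427
```

```bash
python3 -c "
from h import *
st();plan([(*sc(-55,-135),.25,98.2)])
p=shot('wrist','w12.png')"
```

```text
clk 21.475 gap 0.0427 F stop [-0.6  0.5  5.7] tcp stop [-298.9 -609.2] 0.0944
tcp [ 0.4859 -0.4011  0.0944] yaw 98.19 tilt 0.17 clk 21.475 j [-0.82  0.48 -0.04  1.04 -0.    0.61]
(np.float64(0.6597172133503156), np.float64(0.10313561747364536), 0.25, 98.2) shift [ 473.9  244.  -156.5] rot [ 0.07  0.15 -0.01]
```

View pics/w12.png

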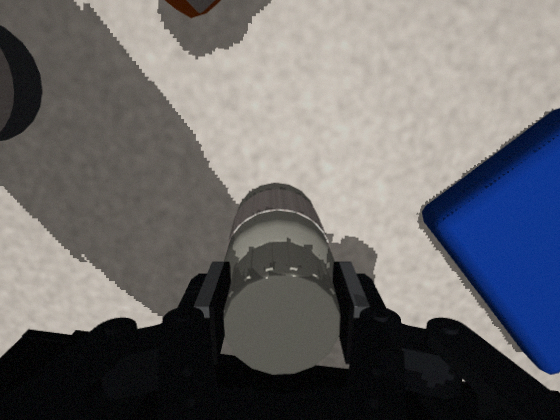

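Emit:
arm_command(
  motion=[
    {"x": 0,"y": 0,"z": -20,"rx": 0,"ry": 0,"rz": 0,"hand": 1},
    {"x": 0,"y": 0,"z": -65,"rx": 0,"ry": 0,"rz": 0,"hand": 1},
    {"x": 0,"y": 0,"z": -115,"rx": 0,"ry": 0,"rz": 0,"hand": 1},
    {"x": 20,"y": 10,"z": -160,"rx": 0,"ry": 0,"rz": 0,"hand": 1},
    {"x": 60,"y": 30,"z": -170,"rx": 0,"ry": 0,"rz": 0,"hand": 1},
    {"x": 105,"y": 53,"z": -170,"rx": 0,"ry": 0,"rz": 0,"hand": 1},
    {"x": 150,"y": 76,"z": -170,"rx": 0,"ry": 0,"rz": 0,"hand": 1},
    {"x": 195,"y": 99,"z": -170,"rx": 0,"ry": 0,"rz": 0,"hand": 1},
    {"x": 240,"y": 122,"z": -170,"rx": 0,"ry": 0,"rz": 0,"hand": 1},
    {"x": 285,"y": 145,"z": -170,"rx": 0,"ry": 0,"rz": 0,"hand": 1},
  ],
)

```text
clock: 22.78
tcp_pos: [0.5885, -0.0956, 0.2625]
orientation: [-0.0, 0.655, 0.756, 0.0]
wrist_force: [0.5, -0.4, -2.7]
finger_gap: 0.0429
```

```bash
python3 -c "
from h import *
st();plan([(*sc(-55,-131),.25,98.2)])"
```

```text
clk 22.775 gap 0.0429 F stop [ 0.4 -0.5 -2.7] tcp stop [-153.8 -321.6] 0.2625
tcp [ 0.5885 -0.0956  0.2625] yaw 98.2 tilt 0.02 clk 22.775 j [-0.3   0.35  0.17  1.39  0.    1.13]
(np.float64(0.6591466976154936), np.float64(0.10709472239727649), 0.25, 98.2) shift [190.6  98.8  12.5] rot [-0.   -0.02  0.  ]
```

Emit:
arm_command(
  motion=[
    {"x": 48,"y": 25,"z": 0,"rx": 0,"ry": 0,"rz": 0,"hand": 1},
    {"x": 96,"y": 50,"z": 0,"rx": 0,"ry": 0,"rz": 0,"hand": 1},
    {"x": 144,"y": 75,"z": 0,"rx": 0,"ry": 0,"rz": 0,"hand": 1},
    {"x": 180,"y": 94,"z": 10,"rx": 0,"ry": 0,"rz": 0,"hand": 1},
    {"x": 191,"y": 99,"z": 40,"rx": 0,"ry": 0,"rz": 0,"hand": 1},
    {"x": 191,"y": 99,"z": 70,"rx": 0,"ry": 0,"rz": 0,"hand": 1},
    {"x": 191,"y": 99,"z": 70,"rx": 0,"ry": 0,"rz": 0,"hand": 1},
    {"x": 191,"y": 99,"z": 70,"rx": 0,"ry": 0,"rz": 0,"hand": 1},
  ],
)

```text
clock: 23.78
tcp_pos: [0.6594, 0.1056, 0.1936]
orientation: [0.0, 0.655, 0.756, 0.0]
wrist_force: [-0.1, 0.7, -2.2]
finger_gap: 0.0429
```

```bash
python3 -c "
from h import *
st();plan([(*sc(-55,-131),.0985,98.2)])
p=shot('wrist','w13.png');s=shot('side','s13.png')
im=cv2.cvtColor(s['image'],cv2.COLOR_RGB2BGR);cv2.imwrite('pics/s13c.png',cv2.resize(im[100:250,130:330],(800,600),interpolation=cv2.INTER_CUBIC))
"
```

```text
clk 23.775 gap 0.0429 F stop [ 0.   0.7 -2.2] tcp stop [ -55.  -132.5] 0.1936
tcp [0.6594 0.1056 0.1936] yaw 98.18 tilt 0.05 clk 23.775 j [0.04 0.51 0.25 1.31 0.   1.47]
(np.float64(0.6591466976154936), np.float64(0.10709472239727649), 0.0985, 98.2) shift [ 1.5 -0.1 95.1] rot [ 0.05  0.   -0.02]
```

View pics/w13.png

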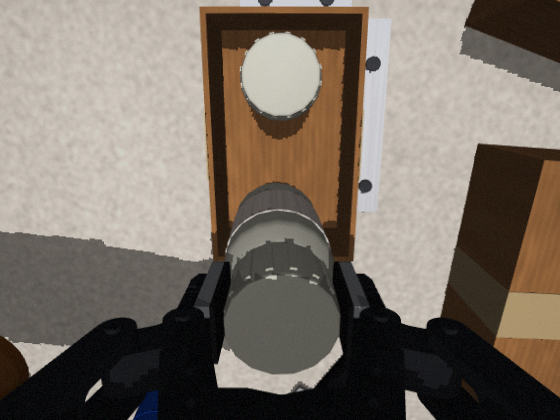

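View pics/s13c.png

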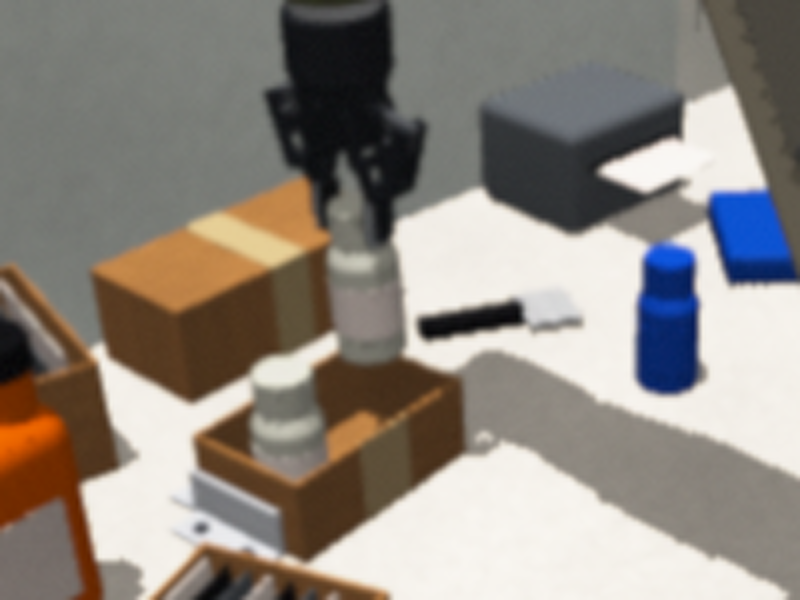

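The jar hangs upright over the free half. Lowering it.

Emit:
arm_command(
  motion=[
    {"x": 0,"y": 0,"z": 30,"rx": 0,"ry": 0,"rz": 0,"hand": 1},
    {"x": 0,"y": 0,"z": 65,"rx": 0,"ry": 0,"rz": 0,"hand": 1},
    {"x": 0,"y": 0,"z": 84,"rx": 0,"ry": 0,"rz": 0,"hand": 1},
    {"x": 0,"y": 0,"z": 90,"rx": 0,"ry": 0,"rz": 0,"hand": 1},
    {"x": 0,"y": 0,"z": 93,"rx": 0,"ry": 0,"rz": 0,"hand": 1},
    {"x": 0,"y": 0,"z": 95,"rx": 0,"ry": 0,"rz": 0,"hand": 1},
    {"x": 0,"y": 0,"z": 96,"rx": 0,"ry": 0,"rz": 0,"hand": 1},
    {"x": 0,"y": 0,"z": 96,"rx": 0,"ry": 0,"rz": 0,"hand": 1},
  ],
)

```text
clock: 24.88
tcp_pos: [0.6599, 0.1058, 0.0985]
orientation: [0.001, 0.655, 0.756, 0.001]
wrist_force: [-1.3, 0.5, 5.2]
finger_gap: 0.0429
```

```bash
python3 -c "
from h import *
st()"
```

```text
clk 24.875 gap 0.0429 F stop [-1.3  0.6  5.2] tcp stop [ -54.4 -132.4] 0.0985
```

Contact at z 0.0985, as predicted. Releasing and rising.

Emit:
arm_command(
  motion=[
    {"x": 0,"y": 0,"z": -1,"rx": 0,"ry": 0,"rz": 0,"hand": 1},
    {"x": 0,"y": 0,"z": -1,"rx": 0,"ry": 0,"rz": 0,"hand": -1},
    {"x": 0,"y": 0,"z": -1,"rx": 0,"ry": 0,"rz": 0,"hand": -1},
    {"x": 0,"y": 0,"z": -1,"rx": 0,"ry": 0,"rz": 0,"hand": -1},
    {"x": 0,"y": 0,"z": -1,"rx": 0,"ry": 0,"rz": 0,"hand": -1},
    {"x": 0,"y": 0,"z": -20,"rx": 0,"ry": 0,"rz": 0,"hand": -1},
    {"x": 0,"y": 0,"z": -70,"rx": 0,"ry": 0,"rz": 0,"hand": -1},
    {"x": 0,"y": 0,"z": -130,"rx": 0,"ry": 0,"rz": 0,"hand": -1},
    {"x": 0,"y": 0,"z": -190,"rx": 0,"ry": 0,"rz": 0,"hand": -1},
    {"x": 0,"y": 0,"z": -220,"rx": 0,"ry": 0,"rz": 0,"hand": -1},
  ],
)

```text
clock: 26.12
tcp_pos: [0.6598, 0.1059, 0.3211]
orientation: [0.002, 0.655, 0.756, 0.002]
wrist_force: [1.0, -0.1, -0.4]
finger_gap: 0.0855
```

Emit:
arm_command(
  motion=[
    {"x": 60,"y": -50,"z": 0,"rx": 0,"ry": 0,"rz": 0,"hand": -1},
    {"x": 60,"y": -50,"z": 0,"rx": 0,"ry": 0,"rz": 0,"hand": -1},
    {"x": 60,"y": -50,"z": 0,"rx": 0,"ry": 0,"rz": 0,"hand": -1},
    {"x": 60,"y": -50,"z": 0,"rx": 0,"ry": 0,"rz": 0,"hand": -1},
  ],
)

```text
clock: 26.62
tcp_pos: [0.6017, 0.1575, 0.3164]
orientation: [0.0, 0.655, 0.756, -0.0]
wrist_force: [0.3, 0.0, 0.2]
finger_gap: 0.0857
```

```bash
python3 -c "
from h import *
st()
p=shot('wrist','w14.png');np.savez('/tmp/w14.npz',**p)
T=rect_of(p,.06,.08,(.55,.75),(.0,.27));r=cv2.minAreaRect((T[:,:2]*1000).astype(np.float32));print(len(T),r,ws(np.array(r[0])/1000))
Q=rect_of(p,.112,.14,(.55,.75),(.05,.27))
w=np.array([ws(q) for q in Q])
for m in (w[:,1]>-90,w[:,1]<-90): print((w[m].max(0)+w[m].min(0))/2,w[m].max(0)-w[m].min(0),np.median(Q[m][:,2]))
im=cv2.cvtColor(p['image'],cv2.COLOR_RGB2BGR);cv2.imwrite('pics/w14c.png',cv2.resize(im[20:320,200:480],(560,600),interpolation=cv2.INTER_CUBIC))
"
```

```text
clk 26.625 gap 0.0857 F stop [ 0.3 -0.   0.2] tcp stop [-104.7  -72.9] 0.3164
2777 ((654.8106079101562, 147.4793701171875), (110.04519653320312, 180.00946044921875), 8.12276554107666) [-53.53173928 -90.40978374]
[-55.61690357 -45.27458919] [44.85452683 44.39338412] 0.1252349638538149
[ -58.44701101 -135.95394991] [44.69320103 44.20468762] 0.1253702755427928
```

View pics/w14c.png

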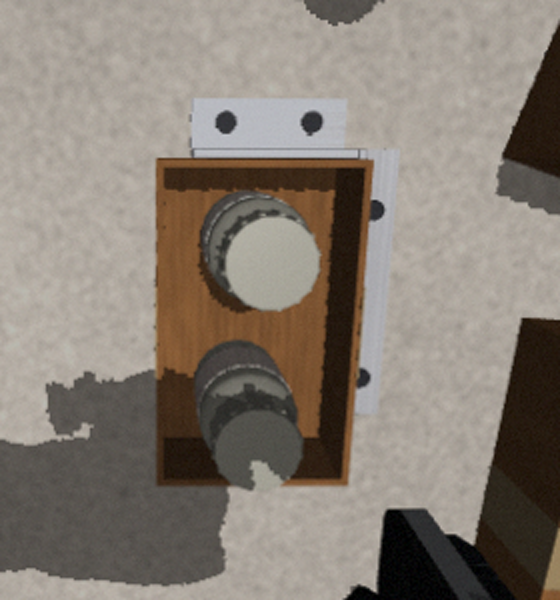

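Both jars stand upright, at (-55.6, -45) and (-58, -136) in the stop frame, and the carton rim pose has not changed. I'll move the arm clear and compare the top view with the one taken just after seating (t7).

```bash
python3 -c "
from h import *
plan([(.50,-.2,.32,98.2)])"
```

```text
tcp [0.6018 0.1573 0.3162] yaw 98.15 tilt 0.02 clk 26.675 j [ 0.13  0.41  0.39  1.55 -0.    1.56]
(0.5, -0.2, 0.32, 98.2) shift [-339.2 -151.5   -3.6] rot [-0.    0.02 -0.05]
```

Emit:
arm_command(
  motion=[
    {"x": -339,"y": -151,"z": 0,"rx": 0,"ry": 0,"rz": 0,"hand": -1},
    {"x": -339,"y": -151,"z": 0,"rx": 0,"ry": 0,"rz": 0,"hand": -1},
    {"x": -339,"y": -151,"z": 0,"rx": 0,"ry": 0,"rz": 0,"hand": -1},
    {"x": -339,"y": -151,"z": 0,"rx": 0,"ry": 0,"rz": 0,"hand": -1},
    {"x": -339,"y": -151,"z": 0,"rx": 0,"ry": 0,"rz": 0,"hand": -1},
    {"x": -339,"y": -151,"z": 0,"rx": 0,"ry": 0,"rz": 0,"hand": -1},
    {"x": -339,"y": -151,"z": 0,"rx": 0,"ry": 0,"rz": 0,"hand": -1},
    {"x": -339,"y": -151,"z": 0,"rx": 0,"ry": 0,"rz": 0,"hand": -1},
  ],
)

```text
clock: 27.68
tcp_pos: [0.4999, -0.1999, 0.3163]
orientation: [-0.0, 0.656, 0.755, 0.0]
wrist_force: [-0.2, 1.0, -0.3]
finger_gap: 0.0856
```

```bash
python3 -c "
from h import *
st()
T=shot('top','t15.png');S=shot('side','s15.png')
A=cv2.imread('pics/t7.png')[110:185,180:280];B=cv2.imread('pics/t15.png')[110:185,180:280]
cv2.imwrite('pics/cmp.png',np.hstack([cv2.resize(x,(400,300),interpolation=cv2.INTER_CUBIC) for x in(A,B)]))
im=cv2.imread('pics/s15.png');cv2.imwrite('pics/s15c.png',cv2.resize(im[150:260,160:300],(763,600),interpolation=cv2.INTER_CUBIC))
"
```

```text
clk 27.675 gap 0.0856 F stop [-0.1  1.1 -0.3] tcp stop [-256.4 -412.1] 0.3163
```

View pics/cmp.png

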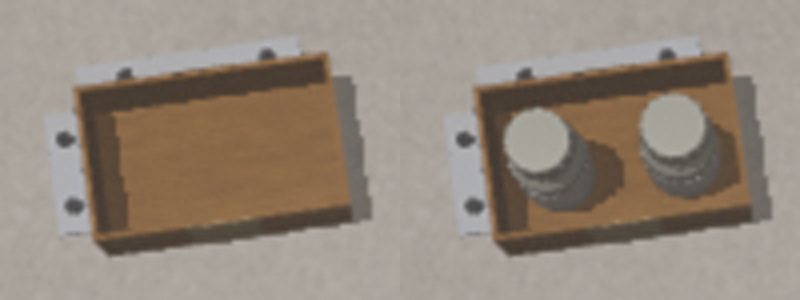

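View pics/s15c.png

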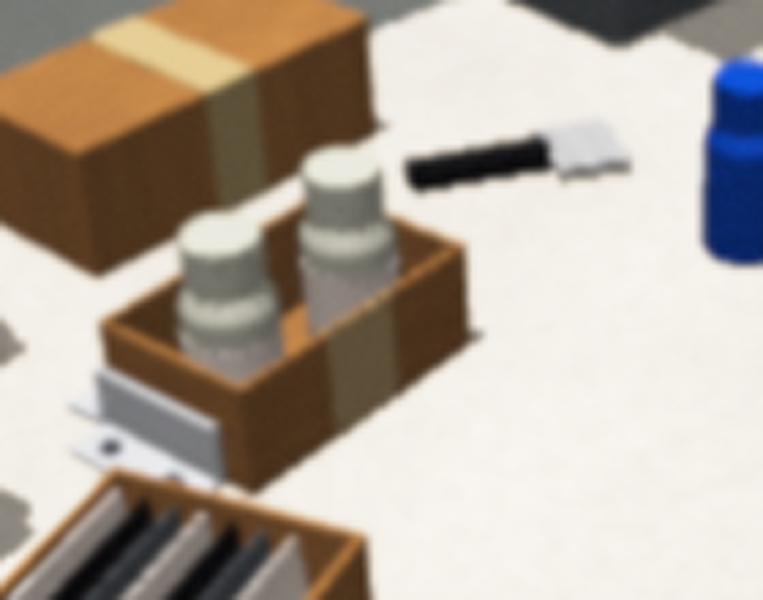

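View pics/t15.png

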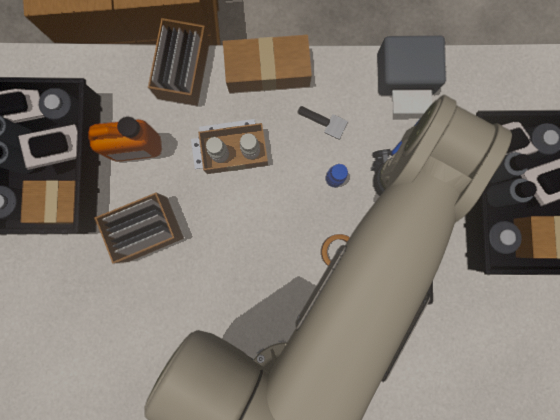

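The carton looks unmoved after loading (left and right panels agree within a fraction of a pixel). There is no gap at the fence, both jars are upright, and the bystanders that are visible stand where they were. Handing in.

```bash
python3 -c "
from h import *
print(hand_in())"
```

```text
the job is handed in; nothing more can be done
None
```

The job is handed in: the carton is in the corner with both white jars packed upright, one in each end half. It took about 28 s of the 70 s on the robot's clock.

- **Carton:** I gripped its near long wall and slid it along the table into the corner stop. With shut fingers I then pressed it gently against each fence, feeling 5 N against the long one and about 10 N against the short one.
- **Jars:** I lifted each white jar by its cap and lowered it until it touched the carton floor before letting go. The blue look-alike and the other goods were not touched.
- **Last checks:**
  - **Jars:** they stand at about (-56, -45) and (-58, -136) mm in the stop's frame, so the second is about 3 mm off the carton's centre line.
  - **Flush:** the carton's yaw is 8.1° against the stop's 8.2°. The top view looks the same before and after loading, and the side view shows no gap at the short fence.
  - **Disagreement:** the wrist camera put the carton's centre between -53.5 and -55 mm in x, depending on the viewpoint. That is within the 2 mm calibration error.
- **Not checked:** I did not press the loaded carton again, because the gripper's body would have come too close to the jar caps. In the last top view the arm hid the flask, the spray bottle and part of the blue wipes pack, so I did not see those again at the end.

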